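Wind out the anvil magazine and lay the anvils under the magnifier

ROBOT

A 6-joint arm with a two-finger parallel gripper is mounted at the origin on a cart in front of the work surface, level with it; the furniture and walls round the work are solid. World frame = base frame: x ahead of the robot, y to its left, z up, the work surface at z = 0. Lengths are in m, angles in rad, forces in N, time in s.
With the tool pointing down it reaches from about 0.3 to 0.85 m from the base axis. Payload 4.2 kg.
Tool frame: the origin (TCP) lies at the centre of the arm's flange, where the gripper is bolted on; the fingertips stand 191 mm ahead of it and the grasp point (between the pads) lies robot.hold_point_z ahead of it (robot.hold_point_z is the distance from the TCP to the grasp point, in m); z points along the fingers, y is the direction in which the jaws open and shut (so a half turn about z gives the same grasp; the last joint's range is limited). The gripper opens to 91 mm and grips with 3 to 60 N. Pads are 32 mm wide; open, the fingers measure 118 mm over their backs; the gripper's body (76 mm by 178 mm) begins 60 mm behind the grasp point.
Start: joints at [1.178, 0.32, 1.565, -0, 1.257, -0.02], TCP at [0.209, 0.536, 0.405] pointing down, gripper open.
Joint ranges: [-3.11, 3.11], [-0.84, 2.01], [0.21, 2.61], [-1.34, 4.49], [0.05, 2.63], [-2.56, 2.56]. Speed limits (rad/s): [2.57, 2.57, 3.14, 3.14, 3.14, 3.14].

INTERFACE

Orientations are given as a rotation vector (axis times angle).
In Python, from workcell import robot gives the robot as it stands. The module is installed in compiled form; this text tells all that it offers.
- The arm moves only by the tool drive_tool, never from a script. Its argument "moves" is text: rows parted by semicolons, each of 7 numbers parted by spaces: the shift along the tool's x, y, z in m, then the turn, a rotation vector about the tool's x, y, z in degrees, then the opening, from -1 (shut) to 1 (fully open), so that 0 is half open. In form: dx dy dz wx wy wz claw; .... A call has 1 to 8 rows; each row is the pose to reach, as a shift and turn from the pose commanded when the call began, along the tool's axes at that moment; what a row does not reach only later rows make up. A row lasts 1/8 s, in which the tool goes at most 62.5 mm and 10.7 degrees, less where a joint would pass 70% of its speed; a pose out of reach is approached as far as the arm can. A call with a gripper value outside its range is refused whole. The fingers move at their own pace and stop on an object; "force" is the grip in N (left out, the last holds). Time passes only in rows, so rows that repeat a pose let the fingers close. It gives the time, the measured TCP pose, the force and the opening at its end, in the units of the state.
- robot.state(): the state, without advancing time (a new reading comes with each control period).
- robot.grab_frame(name): name is "side" or "top" or "wrist"; returns a dict with "color" (420x560x3 uint8, red, green, blue), "K" (3x3 intrinsics, pixels), "eye" and "attitude" of the camera in the world; the wrist camera has in their place "T_tool_cam" (4x4, takes a point from camera to tool coordinates, whose origin is the TCP and whose axes are the flange's). Camera axes: x right, y down, z forward; pixel columns grow to the right and rows downward; lengths in m; the calibration is good to about 2 mm. A picture is of the moment at which its call begins: read the wrist's pose just before it. There is no depth.
- robot.close_job(): hands the job in, once; it reports no verdict.
The state is a dict: "clock": time; "joint_pos": joint angles; "joint_vel": joint speeds; "joint_efforts": joint torques, N m; "position": TCP position; "orientation": TCP orientation; "contact_force": force on the tool from outside, world axes, zero at the start; "ft_torque": the same for the moment, N m; "gripper_width": finger opening in m.
Only numpy, scipy, OpenCV 4.12 (cv2) and the standard library are available. Lean on these libraries where they do the work, as an engineer would, in place of code of your own. Each camera call takes 0.05 s, during which the arm holds its last target. There are 200 camera calls.

TASK

Swing the stiff magnifier arm aside from above the steel inspection plate, then wind the anvil magazine's crank clockwise until its resistance suddenly drops away (the tray's rail has run clear of the brake), and stop within one turn of that. Stand every anvil from the tray upright on the plate, its whole foot on it, and last swing the magnifier back so that its lens stays centred over the plate. Leave the tray wound out and do not disturb the other things on the bench.

Things in the scene. Friction and masses are not known exactly. Their poses are not given: they have to be found in the camera images.
- magazine: fixed anvil magazine: a grey sheet-metal hood 94 (x) x 302 (y) mm, 73 mm high, on a dark base plate 250 x 320 x 5 mm. Origin: on the bench under the middle of the hood's open front edge; its x points from the open front into the hood, y along the hood to the left, z up. The hood covers x 0 to 94 mm; the base plate covers x -145 to 105 mm
- crank (a joint): angle of the crank on the hood, rad, 0 at the start, growing as it is wound clockwise seen from above; each rad draws the tray 4 mm out of the hood (25 mm a turn). About 6 N are needed at the knob while the brake drags, under 1 N once the rail has run clear, after about 3.8 to 4.6 turns (24 to 29 rad), depending on where the brake is clamped
- crank_axis (a point): point on the vertical axis of the crank, at the height of the knob's middle, 114 mm above the bench, on the hood at (55, -50) mm in the magazine's x, y
- crank_knob (a point): middle of the crank's upright black knob, a freely spinning cylinder 16 mm thick and 46 mm high (from 89 to 135 mm above the bench), 40 mm from the crank's axis; a flat crank arm lies just below it. It can be pinched from above and led round
- tray (a joint): travel of the tray out of the hood towards the magazine's -x, m, 0 at the start with the tray wholly under the hood. The tray is aluminium, 84 (x) x 288 (y) mm, its floor 14 mm and its rim 20 mm above the bench; its middle lies at x = 45 mm minus this travel in the magazine's frame, y = 0
- rail_nose (a point): top of the front end of the steel rail, 130 mm long and 10 mm wide, that travels with the tray along its right (-y) side, 16 mm above the bench; the rail's rear end lies 130 mm behind this point (towards the magazine's +x). The rail moves to the magazine's -x as the crank is wound
- brake: dark block with a brass screw, 22 mm long and 45 mm high, clamped over the rail, turned like the magazine; its spring shoe rubs on the rail right below this origin (on the bench). The resistance drops away as the rail's rear end passes this origin to -x, that is when rail_nose is 130 mm ahead of it. It may be clamped up to 10 mm either way along the rail
- plate: fixed plain steel inspection plate 166 x 166 x 12 mm. Origin: centre of its underside, x and y along its edges, top 12 mm above the bench
- magnifier_pivot (a point): point on the vertical pivot of the stand magnifier, 178 mm above the bench, on a post 18 mm thick over a round base 110 mm across; the post's top cap reaches 200 mm
- magnifier_arm (a joint): angle of the magnifier's arm, rad, growing anticlockwise seen from above, range -0.6 to 2.1; it starts at -0.3 to 0.3, in the way above the plate (centred over it at about -0.15 to 0.3); at 1.5 to 1.9 it is out of the way of plate and magazine, standing over the bench behind the gap between them. Stiff: it takes about 3 N at the knob to turn and stays where it is left
- lens (a point): centre of the round lens, 178 mm above the bench, 150 mm from the pivot; the black frame is 106 mm across and 12 mm thick
- lens_knob (a point): upright black knob at the outer end of the arm, 17 mm thick, from 184 to 226 mm above the bench, 210 mm from the pivot, in line with pivot and lens; this point is at 209 mm. Pinch it from above
- anvil_1: one of up to four identical black hardness-tester anvils (some starts have only two or three; the state gives None for the absent ones). Origin: centre of its underside, z up. Round foot 63 mm across and 21 mm high, then a plain stem 26 mm across up to 43 mm above the underside; 0.3 to 0.6 kg. Grip it by the stem. At the start it stands upright in the tray under the hood, in one of four places 70 mm apart in a row along the tray
- anvil_2: one of up to four identical black hardness-tester anvils (some starts have only two or three; the state gives None for the absent ones). Origin: centre of its underside, z up. Round foot 63 mm across and 21 mm high, then a plain stem 26 mm across up to 43 mm above the underside; 0.3 to 0.6 kg. Grip it by the stem. At the start it stands upright in the tray under the hood, in one of four places 70 mm apart in a row along the tray
- anvil_3: one of up to four identical black hardness-tester anvils (some starts have only two or three; the state gives None for the absent ones). Origin: centre of its underside, z up. Round foot 63 mm across and 21 mm high, then a plain stem 26 mm across up to 43 mm above the underside; 0.3 to 0.6 kg. Grip it by the stem. At the start it stands upright in the tray under the hood, in one of four places 70 mm apart in a row along the tray
- anvil_4: one of up to four identical black hardness-tester anvils (some starts have only two or three; the state gives None for the absent ones). Origin: centre of its underside, z up. Round foot 63 mm across and 21 mm high, then a plain stem 26 mm across up to 43 mm above the underside; 0.3 to 0.6 kg. Grip it by the stem. At the start it stands upright in the tray under the hood, in one of four places 70 mm apart in a row along the tray
- brush: flat brush 39 x 185 x 14 mm lying on the bench, not part of the job. Origin: centre of its underside
- gear: spur gear 60 mm across and 14 mm high lying flat, not part of the job. Origin: centre of its underside
- bearing_ring: bearing ring 52 mm across and 15 mm high lying flat, not part of the job. Origin: centre of its underside
- grease_tin: flat tin 64 mm across and 31 mm high, not part of the job. Origin: centre of its underside

How it is judged:
On the way, in this order (a step that is already met when the one before it is completed fails the run):
1. the magnifier is swung aside, its lens clear of the plate (horizontal distance between lens and plate above 0.13 m), for 0.1 s.
2. the tray is wound out until its rail has run clear of the brake (x of rail_nose in the frame of brake below -0.131 m), for 0.1 s.
3. every anvil stands upright on the inspection plate (x of anvil_1 in the frame of plate between -0.055 and 0.055 m and y of anvil_1 in the frame of plate between -0.055 and 0.055 m and z of anvil_1 in the frame of plate between 0.006 and 0.018 m and angle between each of anvil_1, anvil_2, anvil_3, anvil_4's own z axis and vertical below 0.12 rad and linear speed of each of anvil_1, anvil_2, anvil_3, anvil_4 below 0.03 m/s and x of anvil_2 in the frame of plate between -0.055 and 0.055 m and y of anvil_2 in the frame of plate between -0.055 and 0.055 m and z of anvil_2 in the frame of plate between 0.006 and 0.018 m and x of anvil_3 in the frame of plate between -0.055 and 0.055 m and y of anvil_3 in the frame of plate between -0.055 and 0.055 m and z of anvil_3 in the frame of plate between 0.006 and 0.018 m and x of anvil_4 in the frame of plate between -0.055 and 0.055 m and y of anvil_4 in the frame of plate between -0.055 and 0.055 m and z of anvil_4 in the frame of plate between 0.006 and 0.018 m), for 0.2 s.
4. the magnifier's lens is centred over the plate (horizontal distance between lens and plate below 0.025 m and velocity of joint magnifier_arm between -0.05 and 0.05 rad/s), for 0.2 s.
At the end, for the whole second after the job is handed in: every anvil present stands upright (0.12 rad) and still on the plate, its centre within 55 mm of the plate's along both edges; the lens is still, within 25 mm of the plate's centre seen from above; the rail's rear end is at least 1 mm past the brake's origin (all of step 3 and all of step 4 and x of rail_nose in the frame of brake below -0.131 m); the robot touches nothing.
It fails at once if the crank is wound more than about one turn (28 mm of tray travel) past the point where the rail leaves the brake (x of rail_nose in the frame of brake below -0.158 m).
It fails at once if the brush is moved by more than 30 mm (distance of brush from where it was at the start of the episode above 0.03 m).
It fails at once if the gear is moved by more than 30 mm (distance of gear from where it was at the start of the episode above 0.03 m).
It fails at once if the bearing ring is moved by more than 30 mm (distance of bearing_ring from where it was at the start of the episode above 0.03 m).
It fails at once if the grease tin is moved by more than 30 mm (distance of grease_tin from where it was at the start of the episode above 0.03 m).
Of anvil_1, anvil_2, anvil_3, anvil_4 only 2 to 4 are there at a start; the rules pass over those that are not, and their reading is None.
At some moment in a run one of anvil_1, anvil_2, anvil_3, anvil_4 may be knocked a few centimetres aside while the robot is not near it.
Once in a run the grip may slacken for a moment while it holds something.
It also fails if it takes over 210 s, if anything falls off the work surface, if the arm or the gripper's body presses on something with over 40 N, if the wrist force passes 120 N, or if a joint passes its speed limit or range.

## Working session

There is one attempt and no reset: what is moved stays moved. The work goes in short steps, Python scripts to look and compute and a tool call to move; the robot and the scene stay as the last step left them, time stands still between calls to the robot, and variables do not carry over. Pictures are saved under pics/ and viewed, about 12 in all and at most 16, crops included, and the job is handed in when it is done.

Besides the shell and the picture viewer there is one more tool, called after "Request:" as name(argument=value, ...) on one line, values as JSON. drive_tool: Moves the arm, as the interface text tells. Its arguments: {"type":"object","properties":{"moves":{"type":"string"},"force":{"type":"number"}},"required":["moves"]}

```bash
mkdir -p pics
cat > h.py <<'E'
import numpy as np, cv2
from scipy.spatial.transform import Rotation as R
from workcell import robot
def snap(cam,name,crop=None,sc=1):
    s=robot.state(); f=robot.grab_frame(cam); im=f["color"][:,:,::-1]
    if crop: im=im[crop[1]:crop[3],crop[0]:crop[2]]
    if sc!=1: im=cv2.resize(im,None,fx=sc,fy=sc,interpolation=cv2.INTER_CUBIC)
    cv2.imwrite(f"pics/{name}.png",im); return f,s
def cam(f,s):
    if "eye" in f:
        A=np.array(f["attitude"]); A=A if A.shape==(3,3) else R.from_rotvec(A).as_matrix()
        return np.array(f["eye"]),A
    T=np.array(f["T_tool_cam"]); Rt=R.from_rotvec(s["orientation"]).as_matrix()
    return Rt@T[:3,3]+np.array(s["position"]),Rt@T[:3,:3]
def px2w(f,s,u,v,z):
    e,A=cam(f,s); d=A@np.linalg.inv(f["K"])@np.array([u,v,1.]); return e+d*(z-e[2])/d[2]
def w2px(f,s,p):
    e,A=cam(f,s); q=np.array(f["K"])@(A.T@(np.array(p)-e)); return q[:2]/q[2]
def plan(s,p,rv=None):
    "tool-frame shift from pose s to world TCP p"
    return R.from_rotvec(s["orientation"]).as_matrix().T@(np.array(p)-np.array(s["position"]))
E
python3 - <<'E'
from h import *
f,s=snap("top","t0",None,1.42); g,_=snap("side","s0",None,1.42)
print(s,robot.hold_point_z); print(f["K"],f["eye"],f["attitude"]); print(g["eye"],g["attitude"])
print(R.from_rotvec(s["orientation"]).as_matrix().round(3))
import pickle; pickle.dump((f,g,s),open("f0.pkl","wb"))
E
```

```text
{'clock': 0.0, 'joint_pos': array([ 1.17801241e+00,  3.20334049e-01,  1.56566400e+00, -3.52063007e-05,
        1.25742464e+00, -2.00123804e-02]), 'joint_vel': array([-1.12121983e-03,  2.74210138e-03,  9.77239973e-05,  9.75242514e-04,
       -1.10048489e-03,  1.50091502e-03]), 'joint_efforts': array([-7.91080583e-05, -4.12479651e+01, -2.31975335e+01,  7.26001686e-02,
        4.55787464e-02, -1.64054909e-04]), 'position': array([0.20936373, 0.53535961, 0.40390161]), 'orientation': array([-5.82083301e-01, -3.08684710e+00,  2.82405884e-03]), 'contact_force': array([-1.14819692,  0.41276604, -0.1387521 ]), 'ft_torque': array([ 0.08190502, -0.05038682,  0.04401582]), 'gripper_width': 0.09123141898735065} 0.172
[[524.31387118   0.         277.20538511]
 [  0.         524.31387118 208.50019147]
 [  0.           0.           1.        ]] [0.35692399 0.01136333 1.53074166] [-2.1224886   2.16098527 -0.15779302]
[ 0.22541819 -0.86125903  0.69534663] [-2.0549883   0.42485503 -0.21886872]
[[-0.931  0.364 -0.001]
 [ 0.364  0.931 -0.002]
 [ 0.    -0.002 -1.   ]]
```

View pics/t0.png

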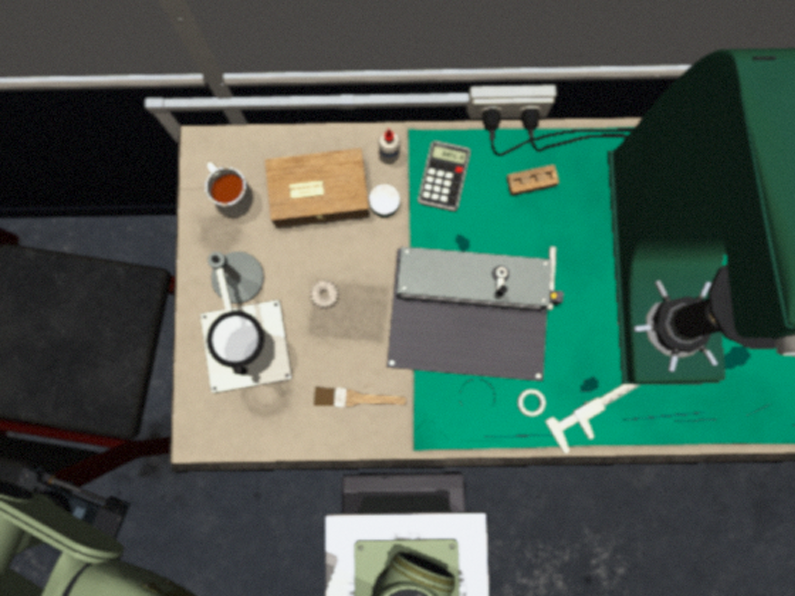

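View pics/s0.png

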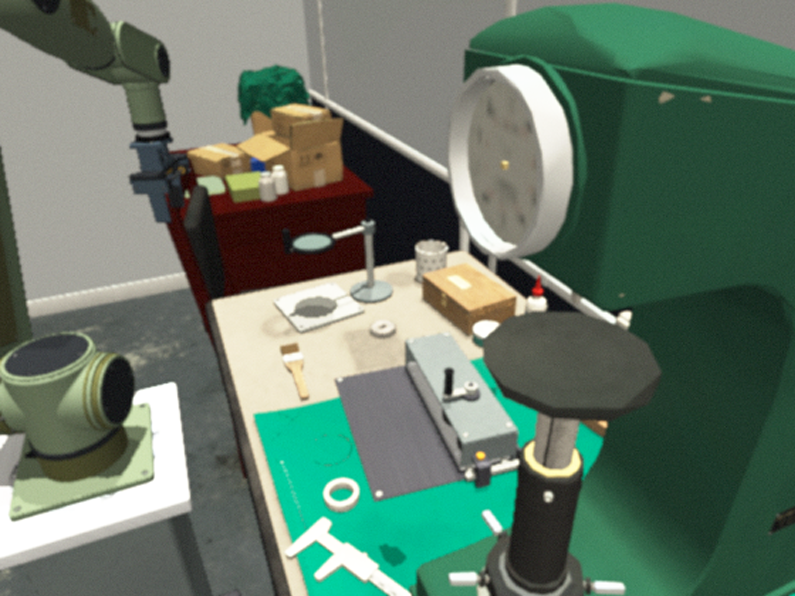

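Run:
```python
import pickle,cv2
f,g,s=pickle.load(open("f0.pkl","rb"))
im=f["color"][:,:,::-1]
a=im[170:290,130:210]; b=im[165:275,268:408]
cv2.imwrite("pics/a.png",cv2.hconcat([cv2.resize(im[170:280,130:210],None,fx=5,fy=5,interpolation=2)]))
cv2.imwrite("pics/b.png",cv2.resize(b,None,fx=5,fy=5,interpolation=2))
```

```text
(no output)
```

View pics/a.png

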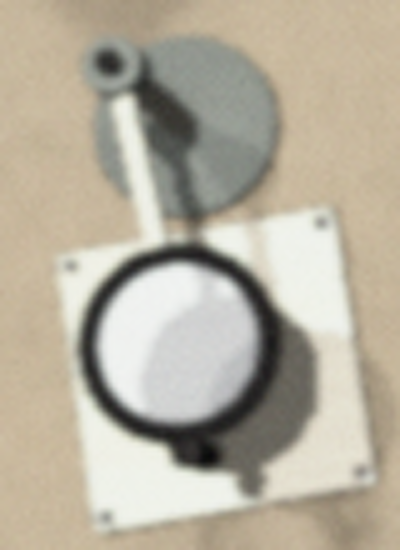

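View pics/b.png

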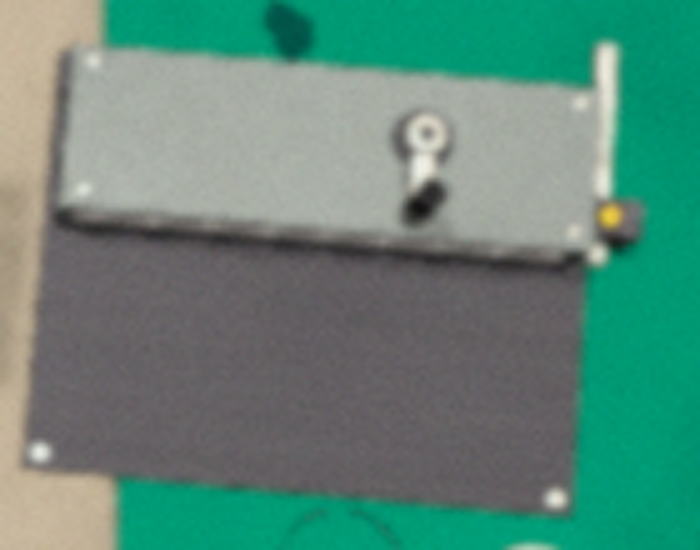

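Run:
```python
import pickle
from h import *
f,g,s=pickle.load(open("f0.pkl","rb"))
def P(o,u,v,z): return px2w(f,s,o[0]+u/5-.4,o[1]+v/5-.4,z)
a=(130,170); b=(268,165)
C=np.array([P(a,*q,.012) for q in [(62,262),(332,208),(375,478),(95,530)]]); print("plate",C.round(4).tolist(),C.mean(0).round(4))
e=[np.degrees(np.arctan2(d[1],d[0])) for d in (C[0]-C[3],C[1]-C[2])]; print("plate yaw",e, (90-np.degrees(np.arctan2(*(C[0]-C[1])[:2][::-1]))))
print("pivot",P(a,112,65,.2),"lens",P(a,180,342,.184),"lknob",P(a,205,455,.226))
m=np.array([P(b,25,465,.005),P(b,570,515,.005),P(b,62,208,.073),P(b,580,258,.073),P(b,75,45,.073),P(b,600,88,.073)]);print("mag",m.round(4).tolist())
for i in (0,2,4):
  d=m[i]-m[i+1]; print(np.linalg.norm(d),np.degrees(np.arctan2(-d[0],d[1])))
print("crank",P(b,425,132,.1),"knob",P(b,430,192,.135),"brake",P(b,612,216,.045),"nose",P(b,597,260,.016))
for n,(u,v,z) in dict(gear=(323,294,.014),ring=(531,403,.015),brush=(360,397,.014),tin=(384,199,.031)).items(): print(n,px2w(f,s,u/1.42,v/1.42,z))
```

```text
plate [[0.5543, 0.4099, 0.012], [0.5833, 0.2522, 0.012], [0.4254, 0.2265, 0.012], [0.3985, 0.3876, 0.012]] [0.4904 0.3191 0.012 ]
plate yaw [np.float64(8.135789314145875), np.float64(9.242556886564477)] -10.424252037457222
pivot [0.63221457 0.33679998 0.2       ] lens [0.48923772 0.30297137 0.184     ] lknob [0.42861374 0.28065586 0.226     ]
mag [[0.4441, 0.0301, 0.005], [0.4097, -0.2845, 0.005], [0.5841, 0.0061, 0.073], [0.5504, -0.2837, 0.073], [0.6777, -0.003, 0.073], [0.6473, -0.2997, 0.073]]
0.3165159421496829 -6.251567555701957
0.2917816547402892 -6.6304771765801025
0.29824306472148965 -5.851423648573348
crank [ 0.61883401 -0.19578161  0.1       ] knob [ 0.57952237 -0.19212035  0.135     ] brake [ 0.57804548 -0.30884652  0.045     ] nose [ 0.55661502 -0.3050787   0.016     ]
gear [0.5936157  0.15976939 0.014     ]
ring [ 0.36368065 -0.25850859  0.015     ]
brush [0.38176626 0.08575183 0.014     ]
tin [0.78844809 0.0305987  0.031     ]
```

Request:
drive_tool(moves="0 0 -0.05 0 0 0 1; -0.05 -0.026 -0.05 0 0 0 1; -0.10 -0.052 -0.05 0 0 0 1; -0.15 -0.078 -0.05 0 0 0 1; -0.20 -0.104 -0.05 0 0 0 1; -0.25 -0.13 -0.05 0 0 0 1; -0.295 -0.153 -0.05 0 0 0 1; -0.295 -0.153 -0.05 0 0 0 1")

```text
clock: 1.1
position: [0.4301, 0.2834, 0.4543]
orientation: [-0.59, -3.086, 0.002]
contact_force: [-0.2, 1.3, -0.2]
gripper_width: 0.0913
```

Run:
```python
from h import *
import pickle
f,s=snap("wrist","w1"); pickle.dump((f,s),open("w1.pkl","wb"))
print(s["position"],s["orientation"],s["contact_force"])
for p in ((.428,.286,.226),(.428,.286,.184),(.489,.303,.184),(.632,.337,.2)): print(w2px(f,s,p))
```

```text
[0.43007377 0.28335147 0.45431039] [-5.89877326e-01 -3.08557349e+00  1.50856849e-03] [-0.21187368  1.30291324 -0.22141204]
[280.1687494  233.68548394]
[279.99942354 213.6314163 ]
[330.04119786 276.69188456]
[430.48514946 419.91263685]
```

View pics/w1.png

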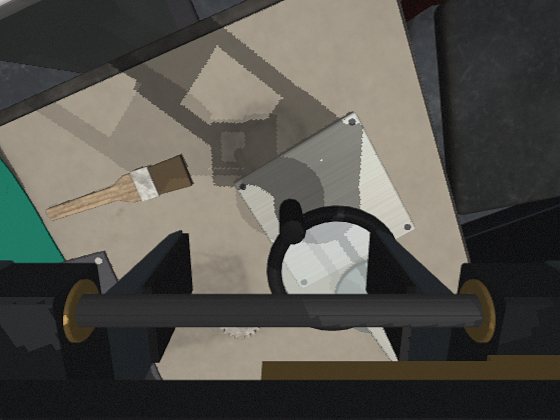

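Run:
```python
from h import *
import pickle
f,s=pickle.load(open("w1.pkl","rb"))
print("knobtop",px2w(f,s,292,230,.226),"lens",px2w(f,s,339,268,.178))
C=np.array([px2w(f,s,u,v,.012) for u,v in ((352,113),(411,229),(237,184))]);print("plate cor",C,(C[1]+C[2])/2)
```

```text
knobtop [0.42844129 0.29360808 0.226     ] lens [0.48772355 0.31169322 0.178     ]
plate cor [[0.39626524 0.38689545 0.012     ]
 [0.55571285 0.41086616 0.012     ]
 [0.42361123 0.23277311 0.012     ]] [0.48966204 0.32181964 0.012     ]
```

Request:
drive_tool(moves="0.005 0.008 0.03 0 0 0 1; 0.005 0.008 0.069 0 0 0 1; 0.005 0.008 0.069 0 0 0 1; 0.005 0.008 0.069 0 0 0 -1; 0.005 0.008 0.069 0 0 0 -1; 0.005 0.008 0.069 0 0 0 -1; 0.005 0.008 0.069 0 0 0 -1; 0.005 0.008 0.069 0 0 0 -1", force=30)

```text
clock: 2.15
position: [0.4267, 0.2948, 0.386]
orientation: [0.582, 3.087, 0.0]
contact_force: [0.3, 0.1, -0.2]
gripper_width: 0.0442
```

Request:
drive_tool(moves="0 0 0 0 0 0 -1; 0 0 0 0 0 0 -1; 0 0 0 0 0 0 -1; 0 0 0 0 0 0 -1")

```text
clock: 2.65
position: [0.4263, 0.2945, 0.3856]
orientation: [-0.582, -3.086, 0.002]
contact_force: [-2.7, -3.0, 1.4]
gripper_width: 0.0164
```

```bash
cat > arc.py <<'E'
import sys
from h import *
# arc.py cx cy n step_deg : tool shifts leading current grasp round (cx,cy)
cx,cy,n,st=map(float,sys.argv[1:5]); s=robot.state(); p=s["position"]
rad=float(sys.argv[5]) if len(sys.argv)>5 else None
Rt=R.from_rotvec(s["orientation"]).as_matrix(); d=p[:2]-[cx,cy]
r0=np.hypot(*d); a=np.arctan2(d[1],d[0]); print("r",r0,"ang",np.degrees(a),"w",s["gripper_width"],s["contact_force"])
for k in range(1,int(n)+1):
    b=a+np.radians(st*k); r=rad or r0; t=np.array([cx+r*np.cos(b),cy+r*np.sin(b),p[2]])
    print(*(Rt.T@(t-p)).round(4), "world",t.round(4))
E
python3 arc.py .632 .337 16 5.75 .21
```

```text
r 0.21002262310319839 ang -168.31654537464385 w 0.016435019935424493 [-2.67380781 -3.00343245  1.35769877]
-0.0124 -0.017 0.0 world [0.4316 0.2741 0.3856]
-0.0264 -0.0328 0.0 world [0.439  0.2543 0.3856]
-0.0419 -0.047 0.0 world [0.4482 0.2354 0.3856]
-0.0588 -0.0597 0.0001 world [0.4593 0.2175 0.3856]
-0.0768 -0.0705 0.0001 world [0.4722 0.2008 0.3856]
-0.0958 -0.0796 0.0001 world [0.4866 0.1855 0.3856]
-0.1157 -0.0866 0.0001 world [0.5025 0.1717 0.3856]
-0.1361 -0.0916 0.0 world [0.5197 0.1595 0.3856]
-0.157 -0.0946 0.0 world [0.5381 0.1492 0.3856]
-0.178 -0.0955 0.0 world [0.5574 0.1407 0.3856]
-0.1991 -0.0942 -0.0 world [0.5774 0.1342 0.3856]
-0.2199 -0.0909 -0.0 world [0.598  0.1298 0.3856]
-0.2402 -0.0854 -0.0001 world [0.6189 0.1274 0.3856]
-0.2599 -0.078 -0.0001 world [0.64   0.1272 0.3856]
-0.2788 -0.0686 -0.0001 world [0.661  0.129  0.3856]
-0.2966 -0.0574 -0.0002 world [0.6817 0.133  0.3856]
```

Request:
drive_tool(moves="-0.012 -0.017 0 0 0 0 -1; -0.026 -0.033 0 0 0 0 -1; -0.042 -0.047 0 0 0 0 -1; -0.059 -0.060 0 0 0 0 -1; -0.077 -0.0705 0 0 0 0 -1; -0.096 -0.0795 0 0 0 0 -1; -0.116 -0.0865 0 0 0 0 -1; -0.136 -0.0915 0 0 0 0 -1")

```text
clock: 3.65
position: [0.5207, 0.1616, 0.3859]
orientation: [0.582, 3.087, 0.011]
contact_force: [1.3, 11.0, -1.6]
gripper_width: 0.0164
```

```bash
python3 arc.py .632 .337 8 5.75 .21
```

```text
r 0.20775278377784442 ang -122.40003233374186 w 0.01643462029992632 [ 1.32282548 11.00954369 -1.63857277]
-0.0204 -0.0052 -0.0001 world [0.5378 0.1493 0.3859]
-0.0415 -0.0061 -0.0001 world [0.5571 0.1408 0.3859]
-0.0625 -0.0049 -0.0001 world [0.5771 0.1343 0.3859]
-0.0833 -0.0016 -0.0001 world [0.5977 0.1298 0.3859]
-0.1037 0.0038 -0.0001 world [0.6186 0.1274 0.3859]
-0.1234 0.0112 -0.0001 world [0.6397 0.1271 0.3859]
-0.1423 0.0206 -0.0 world [0.6607 0.129  0.3859]
-0.1601 0.0317 0.0 world [0.6814 0.1329 0.3859]
```

Request:
drive_tool(moves="-0.021 -0.002 0 0 0 0 -1; -0.042 -0.003 0 0 0 0 -1; -0.063 -0.002 0 0 0 0 -1; -0.084 0.001 0 0 0 0 -1; -0.104 0.007 0 0 0 0 -1; -0.124 0.0145 0 0 0 0 -1; -0.143 0.024 0 0 0 0 -1; -0.143 0.024 0 0 0 0 -1")

```text
clock: 4.65
position: [0.6622, 0.1375, 0.3858]
orientation: [-0.577, -3.084, -0.029]
contact_force: [-3.9, 23.1, 0.8]
gripper_width: 0.016
```

Request:
drive_tool(moves="0 0 0 0 0 0 -0.2; 0 0 0 0 0 0 -0.2; 0 0 0 0 0 0 -0.2; 0 0 -0.02 0 0 0 -0.2;  0 0 -0.06 0 0 0 -0.2; 0 0 -0.06 0 0 0 -0.2")

```text
clock: 5.4
position: [0.6624, 0.1297, 0.4495]
orientation: [0.582, 3.08, 0.004]
contact_force: [0.4, -0.4, 0.3]
gripper_width: 0.0367
```

Run:
```python
from h import *
f,s=snap("top","t2",(120,150,420,290),2.6)
print(s["position"],R.from_rotvec(s["orientation"]).as_matrix().round(3)); print(plan(s,(.5795,-.193,.40)))
```

```text
[0.66242274 0.12973843 0.44945996] [[-0.931  0.365  0.008]
 [ 0.365  0.931  0.001]
 [-0.007  0.004 -1.   ]]
[-0.04027087 -0.3309195   0.04850882]
```

View pics/t2.png

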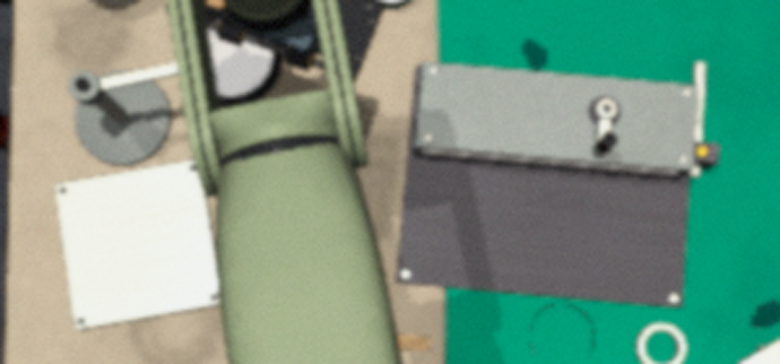

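Request:
drive_tool(moves="-0.006 -0.055 0 0 0 -3 0; -0.013 -0.11 0 0 0 -6 0; -0.020 -0.165 0.01 0 0 -9 0; -0.026 -0.22 0.02 0 0 -12 0; -0.033 -0.275 0.03 0 0 -15 0; -0.040 -0.331 0.05 0 0 -15 0; -0.040 -0.331 0.05 0 0 -15 0; -0.040 -0.331 0.05 0 0 -15 0")

```text
clock: 6.45
position: [0.5785, -0.1926, 0.3948]
orientation: [-0.176, -3.135, -0.002]
contact_force: [-0.3, 0.2, 0.4]
gripper_width: 0.0456
```

Run:
```python
from h import *
f,s=snap("wrist","w2")
import pickle; pickle.dump((f,s),open("w2.pkl","wb"))
print(s["position"],R.from_rotvec(s["orientation"]).as_matrix().round(3))
for p in ((.5795,-.193,.135),(.5795,-.193,.095),(.618,-.197,.095)): print(w2px(f,s,p))
```

```text
[ 0.57849155 -0.19260655  0.3947734 ] [[-0.994  0.112 -0.001]
 [ 0.112  0.994  0.001]
 [ 0.002  0.001 -1.   ]]
[276.2145758  223.54234303]
[276.48691218 207.79588434]
[276.97400823 252.21160999]
```

View pics/w2.png

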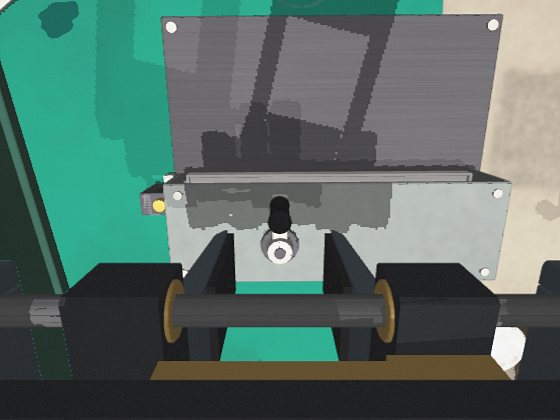

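Run:
```python
from h import *
import pickle
f,s=pickle.load(open("w2.pkl","rb"))
for n,u,v,z in (("knobtop",280,221,.135),("axis",280,252,.1),("nose",168,180,.016),("screw",158,206,.047),("hoodL",511,184,.073),("hoodR",163,184,.073),("baseL",502,15,.005),("baseR",163,17,.005)): print(n,px2w(f,s,u,v,z))
```

```text
knobtop [ 0.5779367  -0.19015571  0.135     ]
axis [ 0.61598032 -0.19424701  0.1       ]
nose [ 0.56048587 -0.30191391  0.016     ]
screw [ 0.57881275 -0.30587616  0.047     ]
hoodL [0.58728376 0.00811977 0.073     ]
hoodR [ 0.55381901 -0.28783218  0.073     ]
baseL [0.44389876 0.03251525 0.005     ]
baseR [ 0.41044711 -0.27996789  0.005     ]
```

Request:
drive_tool(moves="0 0.002 0.05 0 0 0 0; 0 0.002 0.106 0 0 0 0; 0 0.002 0.106 0 0 0 -1; 0 0.002 0.106 0 0 0 -1; 0 0.002 0.106 0 0 0 -1; 0 0.002 0.106 0 0 0 -1; 0 0.002 0.106 0 0 0 -1; 0 0.002 0.106 0 0 0 -1", force=30)

```text
clock: 7.5
position: [0.5796, -0.1908, 0.2923]
orientation: [0.174, 3.132, -0.002]
contact_force: [0.7, -0.3, 6.6]
gripper_width: 0.0149
```

```bash
python3 arc.py .618 -.1955 16 -30 .04
```

```text
r 0.03871167860678914 ang 172.99189464625647 w 0.014874883796184754 [ 0.68370046 -0.30271092  6.61530652]
-0.0043 0.02 0.0 world [ 0.5861 -0.1714  0.2923]
-0.0191 0.0344 0.0001 world [ 0.6024 -0.1587  0.2923]
-0.0392 0.0396 0.0002 world [ 0.6229 -0.1558  0.2923]
-0.0591 0.034 0.0003 world [ 0.6421 -0.1636  0.2923]
-0.0736 0.0192 0.0004 world [ 0.6548 -0.1799  0.2923]
-0.0787 -0.0009 0.0004 world [ 0.6577 -0.2004  0.2923]
-0.0731 -0.0208 0.0004 world [ 0.6499 -0.2196  0.2923]
-0.0583 -0.0353 0.0003 world [ 0.6336 -0.2323  0.2923]
-0.0383 -0.0404 0.0002 world [ 0.6131 -0.2352  0.2923]
-0.0183 -0.0348 0.0001 world [ 0.5939 -0.2274  0.2923]
-0.0038 -0.02 0.0 world [ 0.5812 -0.2111  0.2923]
0.0013 0.0 -0.0 world [ 0.5783 -0.1906  0.2923]
-0.0043 0.02 0.0 world [ 0.5861 -0.1714  0.2923]
-0.0191 0.0344 0.0001 world [ 0.6024 -0.1587  0.2923]
-0.0392 0.0396 0.0002 world [ 0.6229 -0.1558  0.2923]
-0.0591 0.034 0.0003 world [ 0.6421 -0.1636  0.2923]
```

Request:
drive_tool(moves="-0.005 0.020 -0.003 0 0 0 -1; -0.020 0.0345 -0.003 0 0 0 -1; -0.0395 0.0395 -0.003 0 0 0 -1; -0.0595 0.0345 -0.003 0 0 0 -1; -0.074 0.020 -0.003 0 0 0 -1; -0.079 0 -0.003 0 0 0 -1; -0.074 -0.020 -0.003 0 0 0 -1; -0.0595 -0.0345 -0.003 0 0 0 -1")

```text
clock: 8.5
position: [0.6361, -0.2322, 0.2927]
orientation: [0.174, 3.129, -0.002]
contact_force: [3.6, 1.2, -4.1]
gripper_width: 0.0149
```

```bash
python3 arc.py .618 -.1955 1 -30 .04
```

```text
r 0.0408949211792185 ang -63.79738549992973 w 0.014862000943146958 [ 3.58803233  1.23620752 -4.09113198]
0.0202 -0.0055 -0.0001 world [ 0.6154 -0.2354  0.2927]
```

Request:
drive_tool(moves="0.030 -0.004 0 0 0 0 -1; 0.054 0.0144 0 0 0 0 -1; 0.058 0.0444 0 0 0 0 -1; 0.0395 0.0684 0 0 0 0 -1; 0.0096 0.0724 0 0 0 0 -1; -0.0144 0.054 0 0 0 0 -1; -0.0184 0.024 0 0 0 0 -1; 0 0 0 0 0 0 -1")

```text
clock: 9.5
position: [0.6367, -0.2317, 0.293]
orientation: [0.173, 3.129, 0.001]
contact_force: [0.7, 6.6, 0.9]
gripper_width: 0.0169
```

```bash
python3 arc.py .617 -.195 1 -30 .04
python3 - <<'E'
from h import *
f,s=snap("wrist","w3")
E
```

```text
r 0.04166958373212668 ang -61.79060746428934 w 0.016861444330507992 [0.73212056 6.60151701 0.91255855]
0.0205 -0.0056 -0.0002 world [ 0.6158 -0.235   0.293 ]
```

View pics/w3.png

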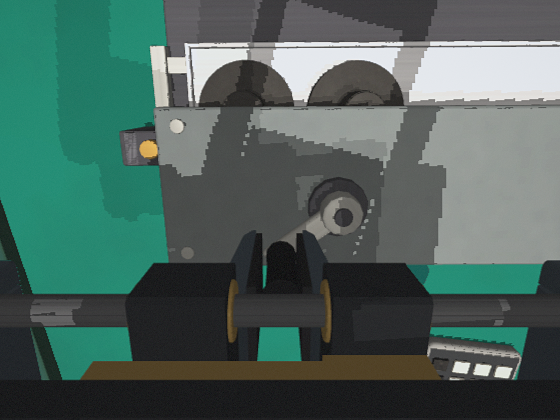

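Request:
drive_tool(moves="0.030 -0.004 0 0 0 0 -1; 0.054 0.0144 0 0 0 0 -1; 0.058 0.0444 0 0 0 0 -1; 0.0395 0.0684 0 0 0 0 -1; 0.0096 0.0724 0 0 0 0 -1; -0.0144 0.054 0 0 0 0 -1; -0.0184 0.024 0 0 0 0 -1; 0 0 0 0 0 0 -1")

```text
clock: 10.55
position: [0.6363, -0.2302, 0.2929]
orientation: [0.176, 3.132, 0.008]
contact_force: [0.1, 0.5, 0.1]
gripper_width: 0.0003
```

Request:
drive_tool(moves="0.030 -0.004 0 0 0 0 -1; 0.054 0.0144 0 0 0 0 -1; 0.058 0.0444 0 0 0 0 -1; 0.0395 0.0684 0 0 0 0 -1; 0.0096 0.0724 0 0 0 0 -1; -0.0144 0.054 0 0 0 0 -1; -0.0184 0.024 0 0 0 0 -1; 0 0 0 0 0 0 -1")

```text
clock: 11.55
position: [0.6352, -0.2267, 0.2922]
orientation: [-0.181, -3.135, -0.027]
contact_force: [7.8, 44.1, 4.3]
gripper_width: 0.0005
```

```bash
python3 arc.py .617 -.195 1 -30 .04
python3 - <<'E'
from h import *
import pickle
f,s=snap("wrist","w4"); pickle.dump((f,s),open("w4.pkl","wb"))
E
```

```text
r 0.03658502943619643 ang -60.08612253772642 w 0.0005110522209218126 [ 7.80661891 44.05208623  4.25522939]
0.0172 -0.0103 -0.0001 world [ 0.6169 -0.235   0.2922]
```

View pics/w4.png

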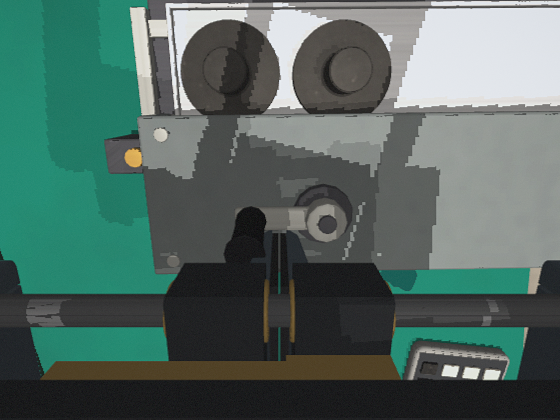

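Request:
drive_tool(moves="0 0.006 0 0 0 0 -1; 0 0.006 -0.03 0 0 0 -1; 0 0.006 -0.09 0 0 0 -1; 0 0.006 -0.09 0 0 0 0; 0 0.006 -0.09 0 0 0 0; 0 0.006 -0.09 0 0 0 0")

```text
clock: 12.35
position: [0.6346, -0.2251, 0.381]
orientation: [-0.174, -3.134, -0.001]
contact_force: [-0.2, 0.6, -0.1]
gripper_width: 0.0273
```

Run:
```python
from h import *
import pickle
f,s=pickle.load(open("w4.pkl","rb"))
for z,uv in ((.135,(243,250)),(.135,(252,215)),(.09,(252,215)),(.1,(326,221))): print(z,uv,px2w(f,s,*uv,z))
for z in (.135,.09): print(w2px(f,s,(.6125,-.235,z)))
f,s=snap("wrist","w5"); pickle.dump((f,s),open("w5.pkl","wb")); print(s["position"])
```

```text
0.135 (243, 250) [ 0.61203533 -0.23476715  0.135     ]
0.135 (252, 215) [ 0.59767777 -0.22909535  0.135     ]
0.09 (252, 215) [ 0.61112081 -0.23339467  0.09      ]
0.1 (326, 221) [ 0.61576122 -0.19596897  0.1       ]
[242.59730432 251.11437804]
[249.34371276 217.82576199]
[ 0.63464255 -0.22514018  0.38104954]
```

View pics/w5.png

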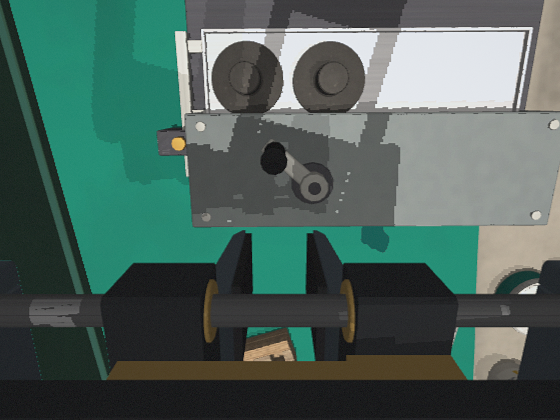

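Run:
```python
from h import *
import pickle
f,s=pickle.load(open("w5.pkl","rb"))
X=np.array([.994,-.108,0]);O=np.array([.569,-.141,0]);Y=np.array([.108,.994,0])
for n,u,v,z in (("nose",181,32,.016),("rear",188,175,.016),("screw",178,144,.047),("trayfrontR",203,31,.02),("trayfrontL",531,30,.02),("knob",273,157,.135),("axis",314,185,.1),("an1",244,78,.057),("an2",332,78,.057)):
  p=px2w(f,s,u,v,z); print(n,p.round(4),"mag",((p-O)@X).round(4),((p-O)@Y).round(4))
cv2.imwrite("pics/c.png",cv2.resize(cv2.imread("pics/w5.png")[10:240,140:360],None,fx=3,fy=2.6,interpolation=2)[:598])
```

```text
nose [ 0.4855 -0.293   0.016 ] mag -0.0666 -0.1601
rear [ 0.6112 -0.3097  0.016 ] mag 0.0601 -0.1632
screw [ 0.5785 -0.3049  0.047 ] mag 0.0272 -0.1619
trayfrontR [ 0.4876 -0.2731  0.02  ] mag -0.0666 -0.1401
trayfrontL [0.5182 0.0087 0.02  ] mag -0.0667 0.1433
knob [ 0.5868 -0.222   0.135 ] mag 0.0265 -0.0786
axis [ 0.6155 -0.1953  0.1   ] mag 0.0521 -0.049
an1 [ 0.5324 -0.2401  0.057 ] mag -0.0257 -0.1025
an2 [ 0.5402 -0.1705  0.057 ] mag -0.0255 -0.0324
```

View pics/c.png

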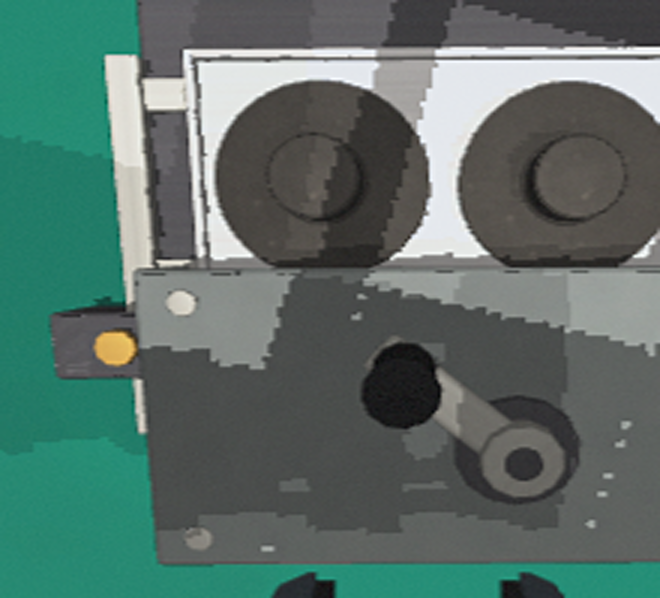

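Request:
drive_tool(moves="0.048 -0.002 0 0 0 0 0; 0.048 -0.002 0.04 0 0 0 0; 0.048 -0.002 0.088 0 0 0 0; 0.048 -0.002 0.088 0 0 0 -1; 0.048 -0.002 0.088 0 0 0 -1; 0.048 -0.002 0.088 0 0 0 -1; 0.048 -0.002 0.088 0 0 0 -1; 0.048 -0.002 0.088 0 0 0 -1", force=45)

```text
clock: 13.4
position: [0.5873, -0.2224, 0.2966]
orientation: [0.174, 3.134, -0.002]
contact_force: [-0.3, -2.3, 6.1]
gripper_width: 0.0147
```

```bash
python3 arc.py .617 -.195 11 -30 .04
```

```text
r 0.04043380289670896 ang -137.34276023576743 w 0.014692569795313944 [-0.32524165 -2.28381479  6.09780671]
0.0113 0.0175 -0.0001 world [ 0.578  -0.2038  0.2966]
0.0127 0.0381 -0.0001 world [ 0.5788 -0.1831  0.2966]
0.0037 0.0568 -0.0001 world [ 0.5899 -0.1656  0.2966]
-0.0135 0.0683 -0.0 world [ 0.6082 -0.156   0.2966]
-0.0341 0.0698 0.0 world [ 0.6289 -0.1568  0.2966]
-0.0528 0.0607 0.0001 world [ 0.6464 -0.1679  0.2966]
-0.0643 0.0436 0.0002 world [ 0.656  -0.1862  0.2966]
-0.0658 0.0229 0.0002 world [ 0.6552 -0.2069  0.2966]
-0.0567 0.0043 0.0002 world [ 0.6441 -0.2244  0.2966]
-0.0396 -0.0073 0.0001 world [ 0.6258 -0.234   0.2966]
-0.0189 -0.0087 0.0001 world [ 0.6051 -0.2332  0.2966]
```

Request:
drive_tool(moves="0.0113 0.0175 0.001 0 0 0 -1; 0.0127 0.038 0.001 0 0 0 -1; 0.0037 0.057 0.001 0 0 0 -1; -0.0135 0.068 0.001 0 0 0 -1; -0.034 0.070 0.001 0 0 0 -1; -0.053 0.061 0.001 0 0 0 -1; -0.064 0.0435 0.001 0 0 0 -1; -0.066 0.023 0.001 0 0 0 -1")

```text
clock: 14.4
position: [0.6562, -0.2057, 0.2964]
orientation: [0.174, 3.132, 0.004]
contact_force: [-3.5, 5.2, 9.4]
gripper_width: 0.0148
```

```bash
python3 arc.py .617 -.195 9 -30 .04
```

```text
r 0.040614728978988095 ang -15.218820517437456 w 0.014836199790718199 [-3.47085591  5.24419013  9.35328079]
0.009 -0.0188 -0.0001 world [ 0.6452 -0.2234  0.2964]
0.0257 -0.031 -0.0002 world [ 0.6272 -0.2337  0.2964]
0.0463 -0.0333 -0.0003 world [ 0.6065 -0.2336  0.2964]
0.0652 -0.0249 -0.0004 world [ 0.5886 -0.2232  0.2964]
0.0774 -0.0082 -0.0004 world [ 0.5783 -0.2052  0.2964]
0.0796 0.0124 -0.0003 world [ 0.5784 -0.1845  0.2964]
0.0713 0.0314 -0.0002 world [ 0.5888 -0.1666  0.2964]
0.0545 0.0436 -0.0001 world [ 0.6068 -0.1563  0.2964]
0.034 0.0458 -0.0 world [ 0.6275 -0.1564  0.2964]
```

Request:
drive_tool(moves="0.009 -0.019 0 0 0 0 -1; 0.0257 -0.031 0 0 0 0 -1; 0.0463 -0.033 0 0 0 0 -1; 0.065 -0.025 0 0 0 0 -1; 0.0774 -0.008 0 0 0 0 -1; 0.0796 0.0124 0 0 0 0 -1; 0.0713 0.0314 0 0 0 0 -1; 0.0545 0.0436 0 0 0 0 -1")

```text
clock: 15.4
position: [0.6055, -0.1572, 0.2965]
orientation: [0.173, 3.135, -0.004]
contact_force: [-1.8, -6.5, 8.2]
gripper_width: 0.0146
```

```bash
python3 arc.py .617 -.195 7 -30 .04
```

```text
r 0.039557111617512145 ang 106.95303423913487 w 0.014554210686810592 [-1.75837943 -6.52944056  8.18515975]
-0.0203 0.0034 0.0 world [ 0.626  -0.156   0.2965]
-0.0395 -0.0043 0.0001 world [ 0.6443 -0.1658  0.2965]
-0.0524 -0.0205 0.0001 world [ 0.6553 -0.1833  0.2965]
-0.0554 -0.041 0.0002 world [ 0.656  -0.204   0.2965]
-0.0477 -0.0603 0.0002 world [ 0.6462 -0.2223  0.2965]
-0.0314 -0.0731 0.0002 world [ 0.6287 -0.2333  0.2965]
-0.0109 -0.0761 0.0002 world [ 0.608  -0.234   0.2965]
```

Request:
drive_tool(moves="-0.010 0.003 0 0 0 0 -1; -0.0203 0.0034 0 0 0 0 -1; -0.030 0.001 0 0 0 0 -1; -0.0395 -0.0043 0 0 0 0 -1; -0.047 -0.012 0 0 0 0 -1; -0.0524 -0.0205 0 0 0 0 -1; -0.0524 -0.0205 0 0 0 0 -1")

```text
clock: 16.27
position: [0.6558, -0.1845, 0.2964]
orientation: [0.175, 3.133, -0.003]
contact_force: [-2.7, -2.1, 10.0]
gripper_width: 0.0149
```

```bash
python3 arc.py .617 -.195 7 -30 .04;python3 - <<'E'
from h import *
import pickle
f,s=snap("wrist","w6"); pickle.dump((f,s),open("w6.pkl","wb")); print(s["position"],s["contact_force"])
g,s=snap("top","t6",(330,165,410,265),5)
E
```

```text
r 0.04021823005376795 ang 15.16306750999024 w 0.014881415801586141 [-2.71539664 -2.05560146 10.04419636]
-0.0022 -0.0207 0.0 world [ 0.6557 -0.2052  0.2964]
0.0061 -0.0396 0.0001 world [ 0.6454 -0.2232  0.2964]
0.0227 -0.052 0.0 world [ 0.6275 -0.2336  0.2964]
0.0433 -0.0543 -0.0 world [ 0.6068 -0.2337  0.2964]
0.0623 -0.0461 -0.0001 world [ 0.5888 -0.2234  0.2964]
0.0746 -0.0295 -0.0002 world [ 0.5784 -0.2055  0.2964]
0.077 -0.0089 -0.0002 world [ 0.5783 -0.1848  0.2964]
[ 0.65581804 -0.18448023  0.29641852] [-2.71539664 -2.05560146 10.04419636]
```

View pics/w6.png

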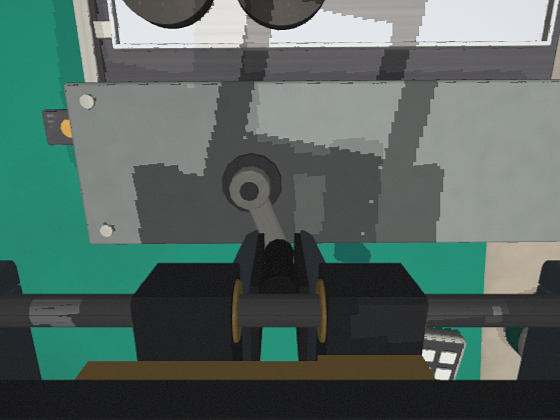

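Run:
```python
from h import *
import pickle
f,s=pickle.load(open("w6.pkl","rb"))
X=np.array([.994,-.108,0]);O=np.array([.569,-.141,0]);Y=np.array([.108,.994,0])
for n,u,v,z in (("rearrimR",112,47,.02),("rearrimL",545,44,.02),("screw",67,127,.047),("hoodfront",70,85,.073),("axis",250,191,.1)):
  p=px2w(f,s,u,v,z); print(n,p.round(4),"mag",((p-O)@X).round(4),((p-O)@Y).round(4))
im=cv2.imread("pics/w6.png")
print(im[30:60,300].sum(1)//3, im[60:150,62].sum(1)//3)
```

```text
rearrimR [ 0.5304 -0.2796  0.02  ] mag -0.0234 -0.1419
rearrimL [0.5603 0.0018 0.02  ] mag -0.0241 0.141
screw [ 0.5772 -0.3073  0.047 ] mag 0.0261 -0.1644
hoodfront [ 0.556  -0.2845  0.073 ] mag 0.0026 -0.1441
axis [ 0.6181 -0.1939  0.1   ] mag 0.0545 -0.0473
[231 231 231 231 231 231 231 232 232 231 232 234 211 141 231 235 236 117
  88  87  91  99  97  94  94  95  94  95  93  96] [ 85  83  82  84  82  85  85  85  87  85  85  85  87  84  84  85  85  85
  85  85  87  86  85  87  84  83  82  84  84  83  87  86  87  85  85  86
  86  86  84  88  86  88  88  89  98  99  99 100  90  50  70  79  83  81
  83  84  86  84  82  82  78 105 142 159 160 156 156 157 154 158 147 139
 111  93  83  84  83  84  83  83  82  84  86  76  73  98  96  96  98  97]
```

Request:
drive_tool(moves="-0.002 -0.010 0 0 0 0 -1; -0.0022 -0.0207 0 0 0 0 -1; 0.001 -0.031 0 0 0 0 -1; 0.0061 -0.0396 0 0 0 0 -1; 0.013 -0.047 0 0 0 0 -1; 0.0227 -0.052 0 0 0 0 -1; 0.0227 -0.052 0 0 0 0 -1")

```text
clock: 17.25
position: [0.6274, -0.2339, 0.2966]
orientation: [0.175, 3.131, -0.006]
contact_force: [1.0, -3.2, 6.9]
gripper_width: 0.0145
```

Request:
drive_tool(moves="0 0 0 0 0 0 -0.3; 0 0 0 0 0 0 -0.3; 0 0 0 0 0 0 -0.3; 0 0 -0.04 0 0 0 -0.3; 0 0 -0.09 0 0 0 0; 0.05 0 -0.09 0 0 0 0.2; 0.10 0 -0.09 0 0 0 0.2; 0.10 0 -0.09 0 0 0 0.2")

```text
clock: 18.25
position: [0.5248, -0.2206, 0.3835]
orientation: [-0.175, -3.133, -0.002]
contact_force: [0.4, -0.1, -0.4]
gripper_width: 0.0551
```

Run:
```python
from h import *
import pickle
f,s=snap("wrist","w7"); pickle.dump((f,s),open("w7.pkl","wb")); print(s["position"],s["contact_force"])
```

```text
[ 0.52478618 -0.22061709  0.38351068] [ 0.42263313 -0.0819501  -0.42554277]
```

View pics/w7.png

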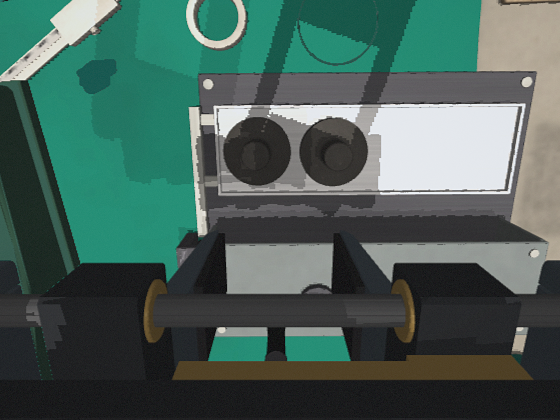

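Run:
```python
from h import *
import pickle
f,s=pickle.load(open("w7.pkl","rb"))
X=np.array([.994,-.108,0]);O=np.array([.569,-.141,0]);Y=np.array([.108,.994,0])
for n,u,v,z in (("nose",195,107,.016),("rearend",203,236,.016),("trayF",218,105,.02),("trayR",218,195,.02),("an1",257,153,.057),("an1f",257,151.5,.035),("an2",337,155,.057),("an2f",333,151.5,.035)):
  p=px2w(f,s,u,v,z); print(n,p.round(4),"mag",((p-O)@X).round(4),((p-O)@Y).round(4), "shift",plan(s,[p[0],p[1],.231]).round(4))
```

```text
nose [ 0.4391 -0.2876  0.016 ] mag -0.1133 -0.1598 shift [ 0.0771 -0.0763  0.1527]
rearend [ 0.5659 -0.3018  0.016 ] mag 0.0142 -0.1602 shift [-0.0504 -0.0763  0.1523]
trayF [ 0.4398 -0.2654  0.02  ] mag -0.115 -0.1377 shift [ 0.0789 -0.0542  0.1527]
trayR [ 0.5238 -0.2789  0.02  ] mag -0.03 -0.1419 shift [-0.0061 -0.0582  0.1524]
an1 [ 0.4829 -0.2328  0.057 ] mag -0.0756 -0.1006 shift [ 0.0397 -0.017   0.1526]
an1f [ 0.4842 -0.2343  0.035 ] mag -0.0742 -0.1019 shift [ 0.0383 -0.0183  0.1526]
an2 [ 0.4922 -0.1655  0.057 ] mag -0.0737 -0.0326 shift [0.038  0.051  0.1527]
an2f [ 0.492  -0.1656  0.035 ] mag -0.0739 -0.0328 shift [0.0382 0.0508 0.1527]
```

Request:
drive_tool(moves="0.038 0.051 0.03 0 0 0 0.3; 0.038 0.051 0.09 0 0 0 0.3; 0.038 0.051 0.13 0 0 0 0.3; 0.038 0.051 0.1505 0 0 0 0.3; 0.038 0.051 0.1505 0 0 0 0.3; 0.038 0.051 0.1505 0 0 0 -1; 0.038 0.051 0.1505 0 0 0 -1; 0.038 0.051 0.1505 0 0 0 -1", force=40)

```text
clock: 19.3
position: [0.496, -0.1666, 0.2341]
orientation: [0.174, 3.135, -0.001]
contact_force: [-0.3, -0.3, 0.7]
gripper_width: 0.0324
```

Request:
drive_tool(moves="0 0 0 0 0 0 -1; 0 0 0 0 0 0 -1; 0 0 -0.02 0 0 0 -1; 0 0 -0.04 0 0 0 -1; 0 0 -0.08 0 0 0 -1; 0 0 -0.08 0 0 0 -1; 0 0 -0.08 0 0 0 -1")

```text
clock: 20.18
position: [0.495, -0.1663, 0.3118]
orientation: [-0.174, -3.134, -0.001]
contact_force: [-0.9, 0.6, -5.1]
gripper_width: 0.0232
```

Request:
drive_tool(moves="0.004 0.03 0 0 0 0 -1; 0.010 0.075 0 0 0 0 -1; 0.017 0.125 0 0 0 0 -1; 0.024 0.175 0 0 0 0 -1; 0.031 0.225 0 0 0 0 -1; 0.038 0.275 0 0 0 0 -1; 0.045 0.325 0 0 0 0 -1; 0.050 0.365 0 0 0 0 -1")

```text
clock: 21.18
position: [0.4856, 0.2035, 0.3111]
orientation: [-0.172, -3.133, 0.002]
contact_force: [0.7, 0.1, -3.8]
gripper_width: 0.0225
```

Request:
drive_tool(moves="0.006 0.045 0 0 0 0 -1; 0.012 0.09 0 0 0 0 -1; 0.018 0.133 0 0 0 0 -1; 0.020 0.157 0 0 0 0 -1; 0.020 0.157 0.02 0 0 0 -1; 0.020 0.157 0.045 0 0 0 -1; 0.020 0.157 0.06 0 0 0 -1; 0.020 0.157 0.06 0 0 0 -1")

```text
clock: 22.18
position: [0.4837, 0.3593, 0.2515]
orientation: [-0.175, -3.134, 0.004]
contact_force: [0.3, -0.1, -3.9]
gripper_width: 0.0232
```

Run:
```python
from h import *
import pickle
s=robot.state(); print(s["position"],R.from_rotvec(s["orientation"]).as_matrix().round(3),s["contact_force"],s["gripper_width"],plan(s,(.4835,.3605,.234)))
```

```text
[0.4837241  0.35932434 0.25148815] [[-0.994  0.111 -0.003]
 [ 0.111  0.994 -0.003]
 [ 0.003 -0.003 -1.   ]] [ 0.27174863 -0.13637591 -3.91490534] 0.02317121546665504 [0.00030147 0.00119398 0.01748574]
```

Request:
drive_tool(moves="0 0.001 0.01 0 0 0 -1; 0 0.001 0.015 0 0 0 -1; 0 0.001 0.018 0 0 0 -1; 0 0.001 0.018 0 0 0 -1; 0 0.001 0.018 0 0 0 -1")

```text
clock: 22.8
position: [0.4841, 0.3611, 0.2356]
orientation: [0.174, 3.136, 0.001]
contact_force: [-0.1, 0.8, -4.3]
gripper_width: 0.023
```

Request:
drive_tool(moves="0 0 0.003 0 0 0 -1; 0 0 0.004 0 0 0 -1; 0 0 0.004 0 0 0 -1")

```text
clock: 23.18
position: [0.4841, 0.361, 0.2319]
orientation: [0.174, 3.136, 0.001]
contact_force: [-0.6, -1.8, 1.3]
gripper_width: 0.023
```

Request:
drive_tool(moves="0 0 0 0 0 0 0.1; 0 0 0 0 0 0 0.1; 0 0 0 0 0 0 0.1; 0 0 -0.02 0 0 0 0.1; 0 0 -0.06 0 0 0 0.1; 0 0 -0.12 0 0 0 0.1; -0.005 -0.045 -0.13 0 0 0 0.2; -0.010 -0.09 -0.13 0 0 0 0.3")

```text
clock: 24.18
position: [0.4841, 0.2699, 0.3628]
orientation: [0.172, 3.134, 0.003]
contact_force: [-0.4, -1.0, -0.9]
gripper_width: 0.0591
```

Run:
```python
from h import *
import pickle
f,s=snap("wrist","w8"); pickle.dump((f,s),open("w8.pkl","wb")); print(s["position"],s["contact_force"],s["gripper_width"],plan(s,(.4855,-.2337,.36)))
```

```text
[0.48410782 0.26988742 0.36284897] [-0.4024525  -1.04216653 -0.85537191] 0.05910955941291627 [-0.05641616 -0.50042325  0.00203202]
```

View pics/w8.png

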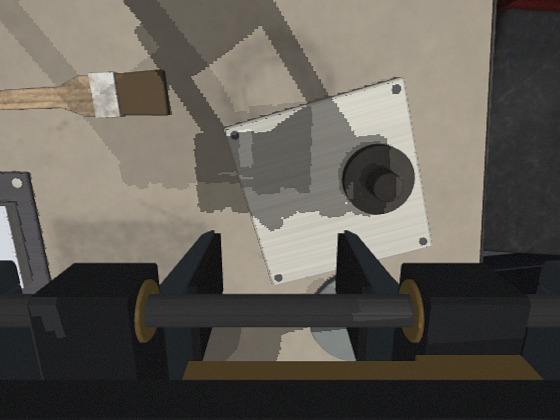

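```bash
cat > pl.py <<'E'
from h import *
def plate(f,s,cs,an):
    C=np.array([px2w(f,s,u,v,.012) for u,v in cs])  # order: +y-x, +y+x, -y-x, -y+x
    c=C.mean(0); x=(C[1]-C[0]+C[3]-C[2]); x/=np.linalg.norm(x); y=np.array([-x[1],x[0],0])
    print("plate",c.round(4),"x",x.round(3))
    for u,v,z in an:
        p=px2w(f,s,u,v,z); print("anvil",p.round(4),((p-c)@x).round(4),((p-c)@y).round(4))
    for t in (-.038,): print("target",(c+y*t).round(4))
E
python3 - <<'E'
from pl import *
import pickle
f,s=pickle.load(open("w8.pkl","rb"))
plate(f,s,[(403,77),(431,246),(224,129),(273,285)],[(379,179,.033),(386,182,.055)])
E
```

```text
plate [0.4898 0.3223 0.012 ] x [0.987 0.158 0.   ]
anvil [0.4791 0.3607 0.033 ] -0.0045 0.0396
anvil [0.477  0.3605 0.055 ] -0.0066 0.0398
target [0.4958 0.2847 0.012 ]
```

Request:
drive_tool(moves="-0.006 -0.05 0 0 0 0 0.3; -0.012 -0.105 0 0 0 0 0.3; -0.018 -0.16 0 0 0 0 0.3; -0.024 -0.215 0 0 0 0 0.3; -0.031 -0.27 0 0 0 0 0.3; -0.037 -0.325 0 0 0 0 0.3; -0.043 -0.38 0 0 0 0 0.3; -0.049 -0.43 0 0 0 0 0.3")

```text
clock: 25.22
position: [0.4849, -0.1642, 0.3613]
orientation: [0.175, 3.136, 0.0]
contact_force: [-0.2, 1.1, -0.1]
gripper_width: 0.0594
```

Run:
```python
from h import *
import pickle
f,s=snap("wrist","w9"); pickle.dump((f,s),open("w9.pkl","wb")); print(s["position"])
print(plan(s,(.4855,-.2337,.233)),w2px(f,s,(.4837,-.2337,.057)))
im=f["color"]
# dark blobs on tray
g=cv2.cvtColor(im,cv2.COLOR_RGB2GRAY)
print(w2px(f,s,(.4837-.042,-.2337,.02)),w2px(f,s,(.4837+.042,-.2337,.02)))
```

```text
[ 0.48493559 -0.16417525  0.36127756]
[-0.00822968 -0.06904371  0.12827463] [193.13667868 211.94413995]
[194.27086174 155.05577003] [209.80217335 242.59032628]
```

Run:
```python
import cv2
g=cv2.imread("pics/w9.png",0)[130:280:6,110:320:4]
for i,r in enumerate(g): print(130+6*i,"".join("#" if p<60 else "+" if p<100 else "." if p<170 else " " for p in r))
```

```text
130 +++++++++. ++++++++++++++++++++++++################+#
136 +++++++++   ++++++++++######++###+++###############++
142 +++++++++++++++++++++############+++##############+++
148 ...+++++++++++++++++++###########+++###############++
154 ...++++.#+++++###+################+++++++++++++++++++
160 ...++   +++..        ................................
166 ...++.  +   .        ................................
172 ...+++  +          ########+.........................
178 ...+++  +#++     ++##########......................  
184 ....++   #++   .++++##########+......................
190 ......   +++ +.+++++###########......................
196 ......   +++ +++++++############........  .      ..  
202 .......  +++..++++##############.....................
208 .......  .+++.++++##############..............  .... 
214 .......  .#++ .+++#############.....       ..   .    
220 .......   +++  +++##########+++                      
226 .......          +++###+++++++                       
232 ........      +   .+++++##++                         
238 ........  +++.+       +#####                         
244 ........  .+++       #######                         
250 ........   +++++++++########.++++++++++++++++++++++++
256 ........   ++++++++#########+++++++++++++++++++++++++
262 ++++++++.  ++++++###########+++++++++++++++++++++++++
268 ############++#######################################
274 #############+#######################################
```

Request:
drive_tool(moves="-0.004 -0.035 0 0 0 0 0.3; -0.008 -0.067 0.02 0 0 0 0.3; -0.008 -0.067 0.07 0 0 0 0.3; -0.008 -0.067 0.11 0 0 0 0.3; -0.008 -0.067 0.128 0 0 0 0.3; -0.008 -0.067 0.128 0 0 0 0.3; -0.008 -0.067 0.128 0 0 0 -1; -0.008 -0.067 0.128 0 0 0 -1")

```text
clock: 26.28
position: [0.4861, -0.2299, 0.2344]
orientation: [0.174, 3.134, -0.001]
contact_force: [0.9, -0.5, 0.8]
gripper_width: 0.0423
```

Request:
drive_tool(moves="0 0 0 0 0 0 -1; 0 0 0 0 0 0 -1; 0 0 0 0 0 0 -1; 0 0 -0.02 0 0 0 -1; 0 0 -0.04 0 0 0 -1; 0 0 -0.08 0 0 0 -1; 0 0 -0.08 0 0 0 -1; 0 0 -0.08 0 0 0 -1")

```text
clock: 27.28
position: [0.4849, -0.2292, 0.3113]
orientation: [-0.174, -3.133, -0.004]
contact_force: [0.0, -0.0, -5.2]
gripper_width: 0.0232
```

Request:
drive_tool(moves="0.003 0.03 0 0 0 0 -1; 0.006 0.075 0 0 0 0 -1; 0.011 0.125 0 0 0 0 -1; 0.015 0.175 0 0 0 0 -1; 0.019 0.225 0 0 0 0 -1; 0.024 0.275 0 0 0 0 -1; 0.028 0.325 0 0 0 0 -1; 0.031 0.365 0 0 0 0 -1")

```text
clock: 28.28
position: [0.4943, 0.1382, 0.3109]
orientation: [-0.173, -3.132, 0.001]
contact_force: [0.6, -1.2, -5.5]
gripper_width: 0.0229
```

Request:
drive_tool(moves="0.004 0.045 0 0 0 0 -1; 0.008 0.09 0 0 0 0 -1; 0.012 0.133 0 0 0 0 -1; 0.013 0.145 0 0 0 0 -1; 0.013 0.145 0.02 0 0 0 -1; 0.013 0.145 0.045 0 0 0 -1; 0.013 0.145 0.06 0 0 0 -1; 0.013 0.145 0.06 0 0 0 -1")

```text
clock: 29.28
position: [0.4979, 0.2812, 0.2514]
orientation: [-0.175, -3.133, 0.004]
contact_force: [-0.5, 0.3, -4.5]
gripper_width: 0.0231
```

Run:
```python
from h import *
import pickle
f,s=snap("wrist","w10"); pickle.dump((f,s),open("w10.pkl","wb")); print(s["position"],s["contact_force"],s["gripper_width"],plan(s,(.498,.283,.232)))
```

```text
[0.49788321 0.28124455 0.25135411] [-0.52806642  0.30517297 -4.47343116] 0.023147658556050995 [5.06376883e-06 1.80931063e-03 1.93494999e-02]
```

View pics/w10.png

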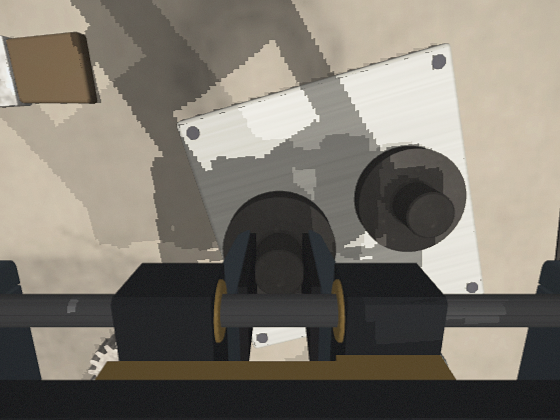

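Request:
drive_tool(moves="0 0 0.01 0 0 0 -1; 0 0 0.015 0 0 0 -1; 0 0 0.019 0 0 0 -1; 0 0 0.0205 0 0 0 -1; 0 0 0.0205 0 0 0 -1; 0 0 0.0205 0 0 0 -1")

```text
clock: 30.08
position: [0.4985, 0.282, 0.233]
orientation: [0.174, 3.136, 0.001]
contact_force: [0.1, 0.7, -4.5]
gripper_width: 0.0229
```

Request:
drive_tool(moves="0 0 0 0 0 0 0.1; 0 0 0 0 0 0 0.1; 0 0 0 0 0 0 0.1; 0 0 -0.02 0 0 0 0.1; 0 0 -0.06 0 0 0 0.1; 0 0 -0.12 0 0 0 0.1; 0.003 -0.045 -0.17 0 0 0 0.1; 0.003 -0.09 -0.215 0 0 0 0.1")

```text
clock: 31.08
position: [0.4854, 0.1963, 0.4456]
orientation: [0.172, 3.135, 0.001]
contact_force: [0.0, 0.2, 0.3]
gripper_width: 0.0501
```

Run:
```python
from h import *
import pickle
f,s=snap("wrist","w11"); pickle.dump((f,s),open("w11.pkl","wb"))
print(s["position"],R.from_rotvec(s["orientation"]).as_matrix().round(3),s["contact_force"]); print(plan(s,(.662,.136,.46)))
for p in ((.662,.136,.226),(.49,.322,.012),(.478,.3605,.055),(.495,.283,.055)): print(p,w2px(f,s,p))
```

```text
[0.48543256 0.19630805 0.44557401] [[-0.994  0.109  0.002]
 [ 0.109  0.994  0.   ]
 [-0.002  0.001 -1.   ]] [0.04306665 0.17775291 0.26581027]
[-0.18212201 -0.04064538 -0.01416898]
(0.662, 0.136, 0.226) [221.49129917 474.34707439]
(0.49, 0.322, 0.012) [385.76660184 166.24477263]
(0.478, 0.3605, 0.055) [434.91707922 157.68383183]
(0.495, 0.283, 0.055) [360.40142712 181.85919201]
```

Run:
```python
import cv2
g=cv2.imread("pics/w11.png",0)[100:260:6,300:480:3]
for i,r in enumerate(g): print(100+6*i,"".join("#" if p<55 else "+" if p<90 else "." if p<170 else " " for p in r))
```

```text
100 ...................                               ..........
106 .+++...++++.                                       .........
112 .+++.........                                      .........
118 +..+..........                                     .........
124 +..+..........                                     .........
130 .+.....................             . ###+++++.     ........
136 .+.....................            ##+++++++++++++  ........
142 ..+....................          ##++++++++++++++++ ........
148 ..+....................         ##++++++######++++++ .......
154 ...+.........+#########+       .#++++++####+++++++++ .......
160 ...+.......############+++      #++++++###++++++++++ .......
166 ....+.....##############+++.    #+++++++##+++++++++  .......
172 ....+....+#+++#########+++++     #++++++++++#+++++    ......
178 .....+...##++###########++++       #++++++++++++      ......
184 .........+###############+++          .+++++          ......
190 ......+...##########+###+++                           ......
196 .......    .++++++###+++++                             .....
202 ........      +++++++++                                .....
208 ........                                            ++ .....
214 .........                                             ......
220 .........                                     ..............
226 ..........                            ......................
232 ..........  ##.               ......  ......................
238 ..........#######      ......+#+.........+..................
244 ..........#########.......#+................................
250 ......... ##########...+#...................................
256 ......... ############+.....................................
```

Request:
drive_tool(moves="-0.04 -0.01 -0.014 0 0 5 0.1; -0.09 -0.02 -0.014 0 0 10 0.1; -0.14 -0.03 -0.014 0 0 15 0.1; -0.182 -0.040 -0.014 0 0 15 0.1; -0.182 -0.040 -0.014 0 0 15 0.1; -0.182 -0.040 0.03 0 0 15 0.1; -0.182 -0.040 0.06 0 0 15 0.1; -0.182 -0.040 0.06 0 0 15 0.1")

```text
clock: 32.12
position: [0.6612, 0.1375, 0.3812]
orientation: [-0.58, -3.082, 0.003]
contact_force: [0.3, 0.4, 0.2]
gripper_width: 0.0503
```

Request:
drive_tool(moves="0 0 -0.003 0 0 0 -1; 0 0 -0.003 0 0 0 -1; 0 0 -0.003 0 0 0 -1; 0 0 -0.003 0 0 0 -1; 0 0 -0.003 0 0 0 -1; 0 0 -0.003 0 0 0 -1", force=30)

```text
clock: 32.88
position: [0.6626, 0.1389, 0.3879]
orientation: [0.581, 3.085, 0.009]
contact_force: [0.7, 7.0, 2.9]
gripper_width: 0.0162
```

```bash
python3 - <<'E'
from h import *
s=robot.state(); print(s["position"],s["contact_force"],s["gripper_width"])
E
python3 arc.py .631 .342 18 -5.75 .207
```

```text
[0.6626093  0.13891464 0.38792834] [0.73921865 7.00187381 2.85781982] 0.016199524023504965
r 0.2055305569908318 ang -81.15315846420933 w 0.016199524023504965 [0.73921865 7.00187381 2.85781982]
0.0177 -0.0108 -0.0001 world [0.6422 0.1353 0.3879]
0.037 -0.0184 -0.0002 world [0.6214 0.1352 0.3879]
0.057 -0.0241 -0.0002 world [0.6007 0.1372 0.3879]
0.0775 -0.0277 -0.0003 world [0.5804 0.1413 0.3879]
0.0982 -0.0292 -0.0003 world [0.5605 0.1474 0.3879]
0.1189 -0.0287 -0.0003 world [0.5414 0.1554 0.3879]
0.1395 -0.0261 -0.0003 world [0.5231 0.1653 0.3879]
0.1598 -0.0215 -0.0003 world [0.506  0.177  0.3879]
0.1794 -0.0148 -0.0003 world [0.4901 0.1904 0.3879]
0.1983 -0.0062 -0.0003 world [0.4756 0.2053 0.3879]
0.2163 0.0043 -0.0002 world [0.4627 0.2215 0.3879]
0.2331 0.0164 -0.0002 world [0.4515 0.239  0.3879]
0.2486 0.0303 -0.0001 world [0.442  0.2575 0.3879]
0.2626 0.0456 -0.0 world [0.4345 0.2768 0.3879]
0.2751 0.0622 0.0 world [0.429  0.2969 0.3879]
0.2858 0.08 0.0001 world [0.4255 0.3173 0.3879]
0.2946 0.0988 0.0003 world [0.424  0.338  0.3879]
0.3016 0.1183 0.0004 world [0.4247 0.3588 0.3879]
```

```bash
python3 arc.py .630 .344 16 -5.675 .208
```

```text
r 0.2076616716911414 ang -80.96539757401365 w 0.016199524023504965 [0.73921865 7.00187381 2.85781982]
0.0181 -0.0098 -0.0001 world [0.6422 0.1364 0.3879]
0.0372 -0.0175 -0.0002 world [0.6216 0.1362 0.3879]
0.057 -0.0232 -0.0002 world [0.6011 0.138  0.3879]
0.0772 -0.027 -0.0003 world [0.5809 0.1419 0.3879]
0.0978 -0.0287 -0.0003 world [0.5611 0.1477 0.3879]
0.1183 -0.0284 -0.0003 world [0.542  0.1555 0.3879]
0.1388 -0.026 -0.0003 world [0.5238 0.1651 0.3879]
0.1589 -0.0217 -0.0003 world [0.5067 0.1765 0.3879]
0.1785 -0.0154 -0.0003 world [0.4907 0.1895 0.3879]
0.1974 -0.0071 -0.0003 world [0.4761 0.2041 0.3879]
0.2154 0.0029 -0.0002 world [0.463  0.22   0.3879]
0.2323 0.0147 -0.0002 world [0.4516 0.2371 0.3879]
0.2479 0.0281 -0.0001 world [0.4419 0.2552 0.3879]
0.2621 0.043 -0.0001 world [0.434  0.2743 0.3879]
0.2748 0.0592 0.0 world [0.4281 0.294  0.3879]
0.2859 0.0766 0.0001 world [0.4241 0.3142 0.3879]
```

Request:
drive_tool(moves="0.018 -0.0085 0 0 0 0 -1; 0.037 -0.016 0 0 0 0 -1; 0.057 -0.022 0 0 0 0 -1; 0.077 -0.0255 0 0 0 0 -1; 0.0975 -0.027 0 0 0 0 -1; 0.118 -0.027 0 0 0 0 -1; 0.1385 -0.0245 0 0 0 0 -1; 0.1585 -0.0205 0 0 0 0 -1")

```text
clock: 33.88
position: [0.5059, 0.1726, 0.3875]
orientation: [-0.582, -3.087, 0.018]
contact_force: [-4.2, -14.7, 8.5]
gripper_width: 0.0136
```

Request:
drive_tool(moves="0.0195 0.006 0 0 0 0 -1; 0.0385 0.0145 0 0 0 0 -1; 0.0565 0.0245 0 0 0 0 -1; 0.073 0.036 0 0 0 0 -1; 0.089 0.0495 0 0 0 0 -1; 0.103 0.0645 0 0 0 0 -1; 0.116 0.081 0 0 0 0 -1; 0.127 0.098 0 0 0 0 -1")

```text
clock: 34.88
position: [0.4245, 0.3139, 0.387]
orientation: [0.582, 3.087, 0.001]
contact_force: [0.0, 0.4, -0.5]
gripper_width: 0.0004
```

Request:
drive_tool(moves="0 0 0 0 0 0 -1; 0 0 0 0 0 0 -0.3; 0 0 0 0 0 0 -0.3; 0 0 0 0 0 0 -0.3; 0 0 -0.04 0 0 0 -0.3; 0 0 -0.10 0 0 0 -0.3; 0 -0.05 -0.12 0 0 0 -0.3; 0 -0.10 -0.12 0 0 0 -0.3")

```text
clock: 35.88
position: [0.388, 0.2191, 0.5085]
orientation: [0.58, 3.084, 0.004]
contact_force: [-0.5, -0.3, 0.1]
gripper_width: 0.0318
```

Request:
drive_tool(moves="0 -0.06 0 0 0 0 0; 0 -0.12 0 0 0 0 0; 0 -0.18 0 0 0 0 0; 0 -0.24 0 0 0 0 0; 0 -0.24 0 0 0 0 0; 0 -0.24 0 0 0 0 0")

```text
clock: 36.62
position: [0.3009, -0.0035, 0.5067]
orientation: [0.584, 3.086, 0.001]
contact_force: [0.3, 0.7, -0.0]
gripper_width: 0.0458
```

Run:
```python
from h import *
import pickle
f,s=snap("top","t9"); g,_=snap("side","s9"); pickle.dump((f,g,s),open("f9.pkl","wb"))
print(s["position"],s["contact_force"])
a=cv2.resize(cv2.imread("pics/t9.png")[165:285,130:210],None,fx=5,fy=5,interpolation=2)[:600]
b=cv2.resize(cv2.imread("pics/s9.png")[140:260,180:300],None,fx=3.3,fy=3.3)
c=cv2.resize(cv2.imread("pics/t9.png")[160:290,240:410],None,fx=2.33,fy=1.55)
r=np.zeros((600,396,3),np.uint8); r[:396]=b; r[398:398+201,:396]=c[:201,:396]
cv2.imwrite("pics/fin.png",np.hstack([a,r])[:600,:800])
```

```text
[ 0.30085545 -0.00348823  0.50668344] [ 0.322847    0.71564665 -0.00951668]
```

View pics/fin.png

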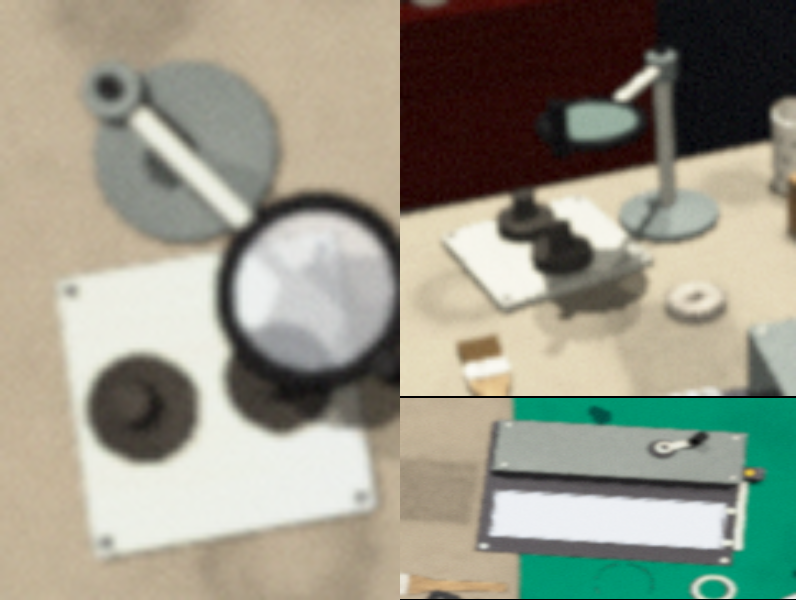

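Run:
```python
from h import *
import pickle
f,g,s=pickle.load(open("f9.pkl","rb"))
P=lambda u,v,z:px2w(f,s,130+u/5-.4,165+v/5-.4,z)
L=P(310,290,.184);print("lens",L,"piv",P(112,88,.2),"A",P(143,412,.02),"B",P(283,378,.02))
L0=np.array([.631,.341]);d=L[:2]-L0;d/=np.hypot(*d);k=L0+.21*d;print("knob",k,np.degrees(np.arctan2(d[1],d[0])))
print(plan(s,(k[0],k[1],.46)), plan(s,(k[0],k[1],.3885)))
im=cv2.imread("pics/t9.png",0)[215:260,185:235]
for i,r in enumerate(im): print(215+i,"".join("#" if p<55 else "+" if p<100 else "." if p<170 else " " for p in r))
```

```text
lens [0.52802614 0.23616515 0.184     ] piv [0.63327061 0.33681913 0.2       ] A [0.47968468 0.35947855 0.02      ] B [0.49789501 0.27880663 0.02      ]
knob [0.48384327 0.19118379] -134.48691325694736
[-0.09911698  0.24804897  0.04699587] [-0.09907156  0.24797707  0.11849582]
215                      .+##++..    .................
216                      ..+##+..   ..................
217                       .+##+..    .................
218                       .+##+...  ..................
219                       ..+##+... ..................
220                       ..+##+......................
221                        .+###+.....................
222                        .+###+.....................
223                        .+####+....................
224                       ..+####++...................
225                       ..+####+++..................
226                      ...+####+++..................
227                      ..+####+++++.................
228                      ..+####+++++.................
229                     ...+####++++++..............
[... 952 characters left out ...]
.....+++++++++++++++++...............   
248 +++++++++.......++++++++...+++++..............    
249 +++++............+++++......+++...............    
250 +++...        .....+..........................    
251 ....              ............................    
252                   .............................   
253                   ..............................  
254                    .............................. 
255                    ...............................
256                    ....................  .........
257                    ..    ...........       .......
258                     .     .......           ......
259                     .                        .....
```

Request:
drive_tool(moves="-0.02 0.05 0 0 0 0 0.8; -0.04 0.10 0 0 0 0 0.8; -0.06 0.15 0 0 0 0 0.8; -0.08 0.20 0 0 0 0 0.8; -0.099 0.248 0 0 0 0 0.8; -0.099 0.248 0.047 0 0 0 0.8; -0.099 0.248 0.047 0 0 0 0.8")

```text
clock: 37.6
position: [0.4827, 0.1937, 0.4555]
orientation: [-0.574, -3.08, 0.008]
contact_force: [-0.2, -0.3, -0.1]
gripper_width: 0.082
```

Run:
```python
from h import *
import pickle
f,g,s=pickle.load(open("f9.pkl","rb")); print("top px exp",w2px(f,s,(.4838,.1912,.226)),"meas",px2w(f,s,209,239.5,.226))
f,s=snap("wrist","w12"); pickle.dump((f,s),open("w12.pkl","wb")); print(s["position"],s["orientation"])
print("exp",w2px(f,s,(.4838,.1912,.226)),w2px(f,s,(.4838,.1912,.184)))
im=cv2.imread("pics/w12.png",0)[180:270:3,220:370:2]
for i,r in enumerate(im): print(180+3*i,"".join("#" if p<40 else "+" if p<75 else "." if p<150 else " " for p in r))
```

```text
top px exp [206.68496418 237.78310138] meas [0.47939679 0.1854082  0.226     ]
[0.48272621 0.19374058 0.4555143 ] [-0.57411308 -3.07996998  0.0077863 ]
exp [276.23760253 242.91215171] [276.98614321 222.08102671]
180 ....................................................+.....+###+++++++++++++
183 ............................................................+++###########+
186 .... ....................................................+#################
189               .......................................+#####################
192          .     .........++........................+########################
195             .  ...........+.+++..+.+............###########################
198                 ...........++++++++++.........#############################
201                  ............+++...+++......################.              
204             ...  ...................+++...+#############+                  
207      . .............................+....############+                     
210  ...........................#######..+++###########+                       
213 ....
[... 811 characters left out ...]
..........+###############                             .####
246 ..........................##############.                             +####
249 ..........................+############# ..                           #####
252 .........................+. .###########..                            #####
255 ..........................+    . #######.  ..                         #####
258 .......................++       .####+##.                             #####
261 ..........................  . ...+##++###   ..                       .#####
264 .........................   .  ...###++##.                           .#####
267 .........................      .+.+##++##+   .                       .#####
```

Request:
drive_tool(moves="0 0 0 0 0 -10 0.8; 0 0 0 0 0 -20 0.8; 0 0 0 0 0 -30 0.8; 0 0 0 0 0 -40 0.8; 0 0 0 0 0 -48 0.8; 0 0 0.03 0 0 -48 0.8; 0 0 0.076 0 0 -48 0.8; 0 0 0.076 0 0 -48 0.8")

```text
clock: 38.65
position: [0.4827, 0.1916, 0.3829]
orientation: [0.724, -3.053, 0.001]
contact_force: [-0.9, -0.3, 0.2]
gripper_width: 0.0821
```

Request:
drive_tool(moves="0 0 0 0 0 0 -1; 0 0 0 0 0 0 -1; 0 0 0 0 0 0 -1; 0 0 0 0 0 0 -1; 0 0 0 0 0 0 -1; 0 0 0 0 0 0 -1; 0 0 0 0 0 0 -1; 0 0 0 0 0 0 -1", force=40)

```text
clock: 39.65
position: [0.4834, 0.1917, 0.3835]
orientation: [0.724, -3.057, -0.001]
contact_force: [0.9, 1.6, -0.9]
gripper_width: 0.0158
```

```bash
python3 arc.py .631 .342 8 -4.6
```

```text
r 0.2106733664043077 ang -134.47226155207863 w 0.015832927715948686 [ 0.86801628  1.62147431 -0.8563501 ]
0.0048 0.0162 0.0 world [0.4718 0.204  0.3835]
0.0083 0.0327 0.0 world [0.4613 0.2172 0.3835]
0.0105 0.0495 0.0 world [0.4518 0.2312 0.3835]
0.0113 0.0664 0.0 world [0.4435 0.2459 0.3835]
0.0108 0.0833 0.0 world [0.4364 0.2613 0.3835]
0.0089 0.1001 0.0001 world [0.4306 0.2772 0.3835]
0.0057 0.1167 0.0001 world [0.426  0.2934 0.3835]
0.0011 0.133 0.0001 world [0.4228 0.31   0.3835]
```

Request:
drive_tool(moves="0.005 0.016 0 0 0 0 -1; 0.008 0.033 0 0 0 0 -1; 0.0105 0.0495 0 0 0 0 -1; 0.011 0.066 0 0 0 0 -1; 0.0105 0.083 0 0 0 0 -1; 0.009 0.100 0 0 0 0 -1; 0.0055 0.117 0 0 0 0 -1; 0.001 0.133 0 0 0 0 -1")

```text
clock: 40.65
position: [0.4215, 0.3091, 0.3833]
orientation: [0.721, -3.053, 0.007]
contact_force: [-4.3, -5.0, 2.8]
gripper_width: 0.0162
```

Request:
drive_tool(moves="0 0 0 0 0 0 -1; 0 0 0 0 0 0 -1; 0 0 0 0 0 0 -1")

```text
clock: 41.02
position: [0.4215, 0.3099, 0.3833]
orientation: [0.722, -3.053, -0.002]
contact_force: [-4.7, 1.1, 1.8]
gripper_width: 0.0161
```

Still held. Release, lift and withdraw, then check.

Request:
drive_tool(moves="0 0 0 0 0 0 -0.3; 0 0 0 0 0 0 -0.3; 0 0 0 0 0 0 -0.3; 0 0 0 0 0 0 -0.3; 0 0 -0.04 0 0 0 -0.3; 0 0 -0.10 0 0 0 -0.3; 0.02 -0.05 -0.12 0 0 0 -0.3; 0.02 -0.10 -0.12 0 0 0 -0.3")

```text
clock: 42.02
position: [0.4494, 0.2106, 0.5062]
orientation: [-0.726, 3.051, 0.001]
contact_force: [0.9, 0.8, -0.5]
gripper_width: 0.0319
```

Request:
drive_tool(moves="0 -0.06 0 0 0 0 0; 0 -0.12 0 0 0 0 0; 0 -0.18 0 0 0 0 0; 0 -0.24 0 0 0 0 0; 0 -0.24 0 0 0 0 0; 0 -0.24 0 0 0 0 0")

```text
clock: 42.78
position: [0.5574, -0.0029, 0.5033]
orientation: [0.723, -3.057, -0.001]
contact_force: [0.3, 0.5, -0.1]
gripper_width: 0.0452
```

Run:
```python
from h import *
import pickle
f,s=snap("top","t10"); g,_=snap("side","s10"); pickle.dump((f,g,s),open("f10.pkl","wb"))
print(s["position"],s["contact_force"])
print("exp lens px",w2px(f,s,(.49,.322,.184)),"A,B",w2px(f,s,(.479,.36,.033)),w2px(f,s,(.497,.28,.033)))
im=cv2.imread("pics/t10.png",0)
for i in range(210,280,2): print(i,"".join("#" if p<60 else "+" if p<110 else "." if p<170 else " " for p in im[i,130:220]))
```

```text
[ 0.55736534 -0.00288233  0.50326571] [ 0.28007638  0.50047076 -0.14097295]
exp lens px [158.2292546  237.83816938] A,B [156.97332513 246.89222263] [184.98185866 240.11121982]
210                              ......+++...............                                     
212                              .....+++++........  ....              .                    ..
214                                  ...+++...                      .                        .
216                                    ...                              .                    .
218                                     ..                               .                   .
220                          ....+++....+..                              .                 ...
222                     ..++##############+..                            ..                ...
224                  .++##+++...      ..++###+.                          .                 ...
226                .+##++.                .++##+.                                          ...
228              .+##+.                      .+##+.                  
[... 1686 characters left out ...]
++++..                            ..             
266                                          ..+..                             ..             
268                                          ......                  ...........              
270                                          ...          .......................             
272                                           ...................... ...........              
274                                   ..  .............    .......    ...........             
276                       ...   ....      ............     .........   ..........             
278                                        ....... ...       ........ ..........
```

Run:
```python
from h import *
import pickle
f,g,s=pickle.load(open("f10.pkl","rb")); _,g9,_=pickle.load(open("f9.pkl","rb"))
for n,p in dict(A=(.479,.36,.055),B=(.497,.28,.055),Af=(.479,.36,.033),Bf=(.497,.28,.033),Bb=(.497,.28,.012),Ab=(.479,.36,.012)).items(): print(n,w2px(g,s,p).round(1),end=" ")
print()
a=cv2.cvtColor(g9["color"],cv2.COLOR_RGB2GRAY);b=cv2.cvtColor(g["color"],cv2.COLOR_RGB2GRAY)
ch=lambda im,i:"".join("#" if p<60 else "+" if p<110 else "." if p<160 else " " for p in im[i,190:265])
for i in range(164,246,2): print(i,ch(a,i),"|",ch(b,i))
```

```text
A [215.2 198.3] B [226.8 207.5] Af [215.9 203.9] Bf [227.4 213.3] Bb [227.9 218.7] Ab [216.5 209.2] 
164 ###########################################################+      .++++++## | ####################++++...........+++####+           ..++++######++++++###
166 ########################################################+.     .+##+...++## | ################++..                  ..+++. ...+++################+...++##
168 ######################################################+.     .+####+...++## | ##############+..                      ..+########################++...++##
170 ##############################################++++####+.. .+#######+...++## | ##############+.                      ..+##########################+...++##
172 ########################################++...............+++#######+...++## | ###############++...         . .....++#############################+...++##
174 ########################################+.                 ..+#####++..++## | ####################++++++++++++###################################+...++##
176 ########################################+.     
[... 4723 characters left out ...]
        .....          ........          .... |                                                                        ....
238                                                       ......                |                                                                            
240                                                        ...                  |                                                                            
242                ....                                                         |                ....                                                        
244         ........++..                                                        |         ............
```

```bash
cat > fit.py <<'E'
from h import *
import pickle,sys
from scipy.optimize import differential_evolution as DE
def sil(g,s,xy,shape):
    m=np.zeros(shape,np.uint8); t=np.linspace(0,2*np.pi,24)
    for r,z0,z1 in ((.0315,.012,.033),(.013,.033,.055)):
        q=[w2px(g,s,(xy[0]+r*np.cos(a),xy[1]+r*np.sin(a),z)) for z in (z0,z1) for a in t]
        h=cv2.convexHull((np.array(q)*16).round().astype(np.int32)); cv2.fillConvexPoly(m,h,1,shift=4)
    return m
def fit(g,s,thr):
    b=cv2.cvtColor(g["color"],cv2.COLOR_RGB2GRAY); d=(b<thr)
    roi=np.zeros(b.shape,bool); roi[199:228,203:248]=1
    def c(p):
        m=(sil(g,s,p[:2],b.shape)|sil(g,s,p[2:],b.shape))>0
        return ((m!=d)&roi).sum()+5e3*max(0,.062-np.hypot(p[0]-p[2],p[1]-p[3]))
    r=DE(c,[(.43,.55),(.33,.40),(.43,.55),(.25,.34)],seed=1,maxiter=60,popsize=10)
    print(thr,r.fun,r.x.round(4),d[roi].sum())
if __name__=="__main__":
    for fn in sys.argv[1:]:
        _,g,s=pickle.load(open(fn,"rb"))
        for t in (75,95): fit(g,s,t)
E
python3 fit.py f9.pkl f10.pkl
```

```text
75 177.0 [0.4909 0.3479 0.4957 0.2826] 296
95 143.0 [0.488  0.35   0.4946 0.2777] 418
75 91.0 [0.4885 0.3812 0.4923 0.3177] 323
95 72.0 [0.4865 0.3775 0.4917 0.3155] 353
```

Request:
drive_tool(moves="-0.003 0.055 0 0 0 -4 0.3; -0.006 0.11 0 0 0 -8 0.3; -0.010 0.165 0 0 0 -11 0.3; -0.014 0.22 0 0 0 -11 0.3; -0.018 0.275 0 0 0 -11 0.3; -0.021 0.325 0 0 0 -11 0.3; -0.021 0.341 0 0 0 -11 0.3; -0.021 0.341 0.045 0 0 -11 0.3")

```text
clock: 43.88
position: [0.4225, 0.3131, 0.4614]
orientation: [-1.017, 2.963, 0.004]
contact_force: [1.1, 0.0, -1.1]
gripper_width: 0.0594
```

Run:
```python
from h import *
s=robot.state(); print(s["position"],plan(s,(.4215,.31,.382)))
f,s=snap("wrist","w13")
print("exp",w2px(f,s,(.4215,.310,.226)),w2px(f,s,(.4215,.310,.184)))
im=cv2.imread("pics/w13.png",0)[180:270:4,200:370:2]
for i,r in enumerate(im): print(180+4*i,"".join("#" if p<40 else "+" if p<75 else "." if p<150 else " " for p in r))
```

```text
[0.42246633 0.31310449 0.4613527 ] [ 0.00339291 -0.00180137  0.07932632]
exp [274.09645368 224.92991223] [274.80524394 206.11700024]
180             ............................................   ......................... 
184             ..................................... .  .  ....  ...................... 
188             .........+++............................... ...  .      ................ 
192            ....+##++++++++###....................... ......     .+++...............  
196           ...#++++++++++++++++#+...................          .... ...                
200           ..++++++++++++++++++++#....++...........                                   
204          .+#+++++++++++++++++++++#########.........                                  
208          .+++#+++++######++++++#+##########....... .                                 
212          .#################+++#+###################..                                
216     .+######################################+++++++.+#.                              
220  +#################+##+#####################++++++++...#       
[... 402 characters left out ...]
                 .##############++.++......           +#####+++++#.   
244 ++++######.                       ..############+.........           #######+++++++ .
248 +++#######+                              ########+.......            ########+++++++#
252 +##########                               +#######+...+              #########+++++++
256 +##########                                +#++++##+.                ##########++++++
260 ###########                                 +#+++##+                .###########+++++
264 ###########                                  ##+++##                .############++++
268 ###########                                  #+++++#                .#############+++
```

Request:
drive_tool(moves="0.002 -0.004 0.03 0 0 0 0.3; 0.002 -0.004 0.075 0 0 0 0.3; 0.002 -0.004 0.075 0 0 0 0.3; 0.002 -0.004 0.075 0 0 0 -1; 0.002 -0.004 0.075 0 0 0 -1; 0.002 -0.004 0.075 0 0 0 -1; 0.002 -0.004 0.075 0 0 0 -1; 0.002 -0.004 0.075 0 0 0 -1", force=45)

```text
clock: 44.92
position: [0.4235, 0.3072, 0.384]
orientation: [1.013, -2.972, -0.003]
contact_force: [-3.6, 2.5, 2.9]
gripper_width: 0.016
```

```bash
python3 arc.py .631 .342 8 7.5
```

```text
r 0.21042581110373226 ang -170.48828838928304 w 0.015988566087268948 [-3.5992269   2.52012486  2.90192237]
0.0114 -0.0251 -0.0001 world [0.4298 0.2804 0.384 ]
0.0193 -0.0514 -0.0001 world [0.4395 0.2547 0.384 ]
0.0238 -0.0786 -0.0002 world [0.4526 0.2305 0.384 ]
0.0247 -0.1061 -0.0003 world [0.4687 0.2081 0.384 ]
0.022 -0.1335 -0.0003 world [0.4875 0.1881 0.384 ]
0.0157 -0.1603 -0.0004 world [0.5088 0.1707 0.384 ]
0.006 -0.186 -0.0005 world [0.5322 0.1562 0.384 ]
-0.0069 -0.2103 -0.0005 world [0.5573 0.1449 0.384 ]
```

Request:
drive_tool(moves="0.006 -0.013 0 0 0 0 -1; 0.011 -0.025 0 0 0 0 -1; 0.0155 -0.038 0 0 0 0 -1; 0.019 -0.051 0 0 0 0 -1; 0.022 -0.065 0 0 0 0 -1; 0.0235 -0.0785 0 0 0 0 -1; 0.0245 -0.092 0 0 0 0 -1; 0.0245 -0.106 0 0 0 0 -1")

```text
clock: 45.92
position: [0.4678, 0.2075, 0.3839]
orientation: [1.014, -2.967, -0.002]
contact_force: [-7.0, 0.4, 5.0]
gripper_width: 0.0162
```

```bash
python3 arc.py .631 .342 8 3.75 .2095
```

```text
r 0.2114618660261277 ang -140.51064690425144 w 0.016200230514578622 [-6.9602491   0.37221962  4.98844627]
-0.0028 -0.0136 -0.0001 world [0.4784 0.1985 0.3839]
-0.0046 -0.0272 -0.0001 world [0.4881 0.1888 0.3839]
-0.0072 -0.0407 -0.0002 world [0.4984 0.1798 0.3839]
-0.0108 -0.0539 -0.0002 world [0.5093 0.1715 0.3839]
-0.0152 -0.0669 -0.0003 world [0.5207 0.1639 0.3839]
-0.0204 -0.0796 -0.0003 world [0.5326 0.157  0.3839]
-0.0264 -0.0919 -0.0004 world [0.5449 0.151  0.3839]
-0.0332 -0.1038 -0.0005 world [0.5576 0.1458 0.3839]
```

Request:
drive_tool(moves="-0.0025 -0.0136 0 0 0 0 -1; -0.0046 -0.027 0 0 0 0 -1; -0.007 -0.0407 0 0 0 0 -1; -0.011 -0.054 0 0 0 0 -1; -0.015 -0.067 0 0 0 0 -1; -0.020 -0.0796 0 0 0 0 -1; -0.0264 -0.092 0 0 0 0 -1; -0.033 -0.104 0 0 0 0 -1")

```text
clock: 46.92
position: [0.5584, 0.1455, 0.3839]
orientation: [1.014, -2.969, -0.001]
contact_force: [-5.2, 2.6, 4.7]
gripper_width: 0.016
```

Request:
drive_tool(moves="0 0 0 0 0 0 -0.2; 0 0 0 0 0 0 -0.2; 0 0 0 0 0 0 -0.2; 0 0 -0.03 0 0 0 -0.2; 0 0 -0.08 0 0 0 -0.2; 0.02 0 -0.10 0 0 10 0; 0.05 0.02 -0.10 0 0 20 0; 0.08 0.04 -0.10 0 0 30 0")

```text
clock: 47.92
position: [0.4703, 0.1285, 0.4837]
orientation: [-0.2, 3.135, 0.0]
contact_force: [0.4, 0.2, -0.9]
gripper_width: 0.0458
```

Run:
```python
from h import *
import pickle
s=robot.state(); print(s["position"],R.from_rotvec(s["orientation"]).as_matrix().round(3),plan(s,(.50,.25,.40)))
```

```text
[0.47026162 0.12848841 0.48365814] [[-0.992 -0.127  0.001]
 [-0.127  0.992  0.   ]
 [-0.001  0.    -1.   ]] [-0.04489521  0.11673921  0.08369288]
```

Request:
drive_tool(moves="-0.012 0.045 0 0 0 0 0.2; -0.025 0.09 0 0 0 0 0.2; -0.0376 0.1365 0.02 0 0 0 0.2; -0.0376 0.1365 0.07 0 0 0 0.2; -0.0376 0.1365 0.08 0 0 0 0.2; -0.0376 0.1365 0.08 0 0 0 0.2")

```text
clock: 48.68
position: [0.4906, 0.2687, 0.4039]
orientation: [0.209, -3.135, 0.0]
contact_force: [-0.1, 0.0, 0.2]
gripper_width: 0.0547
```

Run:
```python
from h import *
import pickle
f,s=snap("wrist","w14"); pickle.dump((f,s),open("w14.pkl","wb"));print(s["position"])
print(w2px(f,s,(.487,.379,.033)),w2px(f,s,(.492,.316,.033)),w2px(f,s,(.49,.322,.012)))
im=cv2.imread("pics/w14.png",0)[60:270:6,220:470:3]
for i,r in enumerate(im): print(60+6*i,"".join("#" if p<55 else "+" if p<90 else "." if p<170 else " " for p in r))
```

```text
[0.49058804 0.26869517 0.40390476]
[386.60670294 196.97663041] [323.97286658 193.71126979] [327.47336761 187.86295629]
60 +++.................................................................................
66 ++++.................................................................... ...........
72 ++++................................................................................
78 +++++.................................................................. ..  ........
84 ++++++..................................................................    ........
90 ++++++..............................................................................
96 .++++++........................................................ ........... ........
102 .+++++++.................................................. .  .....  .... .  .......
108 ..+++++++....+...++.+++........... .......         .            . ......... ........
114 ...++++++.                         .......                  ...  . .................
120 ....+++++. ..                ..............                     .  .................
126 ....+
[... 1426 characters left out ...]
.....                     ..                           ............... #+####
228 ++...........                                                .......... .    .+#####
234 ##............                        ######.                  ............  ++#####
240 ##++..........                        ########               .. . .......   +#######
246 ##++++++......                        ##########             .  . .... . .  +#######
252 ##...+++++++.+.                       ###########        +.      ... .   . #########
258 ##........++..                        ############# . ..     ..   .  .... .+########
264 ##...........+++++...  .... ...+#####+##############....  +#########################
```

Run:
```python
from h import *
import pickle
f,s=pickle.load(open("w14.pkl","rb"))
c=np.array([.4898,.322,0]);x=np.array([.987,.158,0]);y=np.array([-.158,.987,0])
for u,v in ((383.5,186),(320,190)):
  p=px2w(f,s,u,v,.033);print(p,(p-c)@x,(p-c)@y,plan(s,(p[0]+.004,p[1],.232)))
print(plan(s,(.4965+.004,.2835,.232)))
```

```text
[0.476342  0.3735036 0.033    ] -0.005145479652928088 0.05296041343966036 [-0.0037624   0.10525735  0.17189465]
[0.48875737 0.31142423 0.033     ] -0.0027000444294428038 -0.010273553740314238 [-0.00783264  0.04207964  0.1719002 ]
[-0.01180243  0.01337509  0.17190255]
```

Request:
drive_tool(moves="-0.002 0.05 0 0 0 0 0.1; -0.004 0.105 0.02 0 0 0 0.1; -0.004 0.105 0.07 0 0 0 0.1; -0.004 0.105 0.12 0 0 0 0.1; -0.004 0.105 0.155 0 0 0 0.1; -0.004 0.105 0.171 0 0 0 0.1; -0.004 0.105 0.171 0 0 0 0.1; -0.004 0.105 0.171 0 0 0 -1", force=40)

```text
clock: 49.72
position: [0.4814, 0.3739, 0.2347]
orientation: [-0.209, 3.131, 0.004]
contact_force: [0.1, 0.1, 0.3]
gripper_width: 0.0428
```

Request:
drive_tool(moves="0 0 0 0 0 0 -1; 0 0 0 0 0 0 -1; 0 0 0 0 0 0 -1; 0 0 0 0 0 0 -1; 0 0 -0.02 0 0 0 -1; 0 0 -0.035 0 0 0 -1; 0 0 -0.035 0 0 0 -1; 0 0 -0.035 0 0 0 -1")

```text
clock: 50.72
position: [0.4802, 0.3732, 0.2667]
orientation: [0.209, -3.133, 0.002]
contact_force: [-0.2, 0.2, -4.5]
gripper_width: 0.0227
```

Run:
```python
from h import *
s=robot.state();print(s["position"],s["contact_force"],s["gripper_width"],plan(s,(.4383+.004,.3593,.233)))
```

```text
[0.48021696 0.37323488 0.26673872] [-0.17640644  0.19568999 -4.46739108] 0.022653459444386927 [ 0.03938576 -0.00873884  0.03380196]
```

Request:
drive_tool(moves="0.015 -0.003 0 0 0 0 -1; 0.030 -0.006 0 0 0 0 -1; 0.039 -0.009 0 0 0 0 -1; 0.039 -0.009 0.015 0 0 0 -1; 0.039 -0.009 0.028 0 0 0 -1; 0.039 -0.009 0.033 0 0 0 -1; 0.039 -0.009 0.034 0 0 0 -1; 0.039 -0.009 0.034 0 0 0 -1")

```text
clock: 51.72
position: [0.443, 0.3591, 0.2339]
orientation: [0.209, -3.133, 0.002]
contact_force: [-3.0, -3.0, 3.5]
gripper_width: 0.023
```

Request:
drive_tool(moves="0 0 0 0 0 0 0.1; 0 0 0 0 0 0 0.1; 0 0 0 0 0 0 0.1; 0 0 -0.03 0 0 0 0.1; 0 0 -0.08 0 0 0 0.1; 0 0 -0.14 0 0 0 0.1; -0.02 -0.05 -0.17 0 0 0 0.1; -0.04 -0.09 -0.17 0 0 0 0.1")

```text
clock: 52.72
position: [0.4954, 0.2749, 0.4071]
orientation: [-0.211, 3.127, 0.005]
contact_force: [-0.2, 0.9, -0.7]
gripper_width: 0.05
```

Run:
```python
from h import *
import pickle
f,s=snap("wrist","w15"); pickle.dump((f,s),open("w15.pkl","wb"));print(s["position"],s["contact_force"])
print(w2px(f,s,(.4383,.3593,.033)),w2px(f,s,(.489,.312,.033)),w2px(f,s,(.49,.322,.012)))
im=cv2.imread("pics/w15.png",0)[60:270:6,220:470:3]
for i,r in enumerate(im): print(60+6*i,"".join("#" if p<55 else "+" if p<90 else "." if p<170 else " " for p in r))
```

```text
[0.49543699 0.274884   0.40707757] [-0.24406197  0.85048197 -0.73286305]
[370.65511395 137.01022548] [313.98185446 181.46881825] [321.2147373  179.37360963]
60 +++................................................  .............. .  ....  .... ..
66 +++................................................................       . .... .  
72 ++++................... .............................  ...... ....            ..... 
78 +++++..................... . ................................ .....        .  .... .
84 +++++.................................................. ..   ... ...   ..    .......
90 +++++++................................+...............                       .. ...
96 +++++++............................+..++..+. ... ..+...++.+...       .     .  ... . 
102 .++++++.    .   .                  .......                +.                   .    
108 ..+++++. +.                        .......   .#+++++++.   +.                 ...... 
114 ...+++++                      .............#++++++++++++++                    . .  .
120 ...+++++.               .................###++++++++++++
[... 1464 characters left out ...]
....                                                                #+#######
228 ............                                                   .          .#+#######
234 ###+........                         #####+                        ...    #########+
240 ####++++.+..                         #######.          ..                +##########
246 ####.+++++.+.                       .#########            .              ++#########
252 ####.....+++......  ..           .  .##########.                   .    ++##########
258 ####.........++++... ......++++.....#############.              . .    .+#########+#
264 ####.....     ...+++...+#...........+#############+    .############################
```

Run:
```python
from h import *
import pickle
f,s=pickle.load(open("w15.pkl","rb"))
im=f["color"].astype(int)
for v in (96,110,120,180,200,220): print(v,[tuple(p)[2]-0 for p in im[v,380:430:2]])
for u in (300,330,360): print(u,[p[2] for p in im[80:120:2,u]])
c=np.array([.4898,.322,0]);x=np.array([.987,.158,0]);y=np.array([-.158,.987,0])
for u,v in ((368.5,138),(316,183)):
  p=px2w(f,s,u,v,.033);print(p,(p-c)@x,(p-c)@y)
for q in (-.083,-.045,0,.083): print("edge+y at x",q,w2px(f,s,c+x*q+y*.083+[0,0,.012]),"edge -x at y",q,w2px(f,s,c-x*.083+y*q+[0,0,.012]))
```

```text
96 [np.int64(112), np.int64(85), np.int64(75), np.int64(75), np.int64(76), np.int64(92), np.int64(110), np.int64(80), np.int64(82), np.int64(98), np.int64(105), np.int64(119), np.int64(145), np.int64(153), np.int64(153), np.int64(155), np.int64(153), np.int64(154), np.int64(153), np.int64(152), np.int64(154), np.int64(153), np.int64(152), np.int64(150), np.int64(151)]
110 [np.int64(69), np.int64(68), np.int64(63), np.int64(103), np.int64(211), np.int64(216), np.int64(216), np.int64(212), np.int64(213), np.int64(216), np.int64(213), np.int64(199), np.int64(151), np.int64(152), np.int64(155), np.int64(153), np.int64(153), np.int64(153), np.int64(155), np.int64(153), np.int64(153), np.int64(151), np.int64(150), np.int64(153), np.int64(151)]
120 [np.int64(70), np.int64(73), np.int64(73), np.int64(69), np.int64(68), np.int64(69), np.int64(71), np.int64(69), np.int64(70), np.int64(195), np.int64(214), np.int64(192), np.int64(151), np.int64(153), np.int64(153), np.int64(153), np.int64(156), np.int64(154), np.int64(153), np.int64(153), np.int64(154), np.int64(154), np.int64(153), np.int64(15
[... 1877 characters left out ...]
148), np.int64(80), np.int64(172), np.int64(213), np.int64(213), np.int64(189), np.int64(192), np.int64(32), np.int64(75), np.int64(76), np.int64(76), np.int64(76), np.int64(74)]
[0.43950672 0.35742367 0.033     ] -0.044042525104295405 0.0429095011051392
[0.49027907 0.31426166 0.033     ] -0.0007498168304458576 -0.0077134299185743
edge+y at x -0.083 [405.50882115  95.24093368] edge -x at y -0.083 [238.66647695  99.49176081]
edge+y at x -0.045 [402.69563681 134.09912407] edge -x at y -0.045 [276.80549806  98.52005074]
edge+y at x 0 [399.57060471 177.26483152] edge -x at y 0 [322.01140644  97.36828976]
edge+y at x 0.083 [394.32518127 249.71925962] edge -x at y 0.083 [405.50882115  95.24093368]
```

Request:
drive_tool(moves="0 0 -0.06 0 0 -8 0.3; -0.015 -0.045 -0.065 0 0 -16 0.3; -0.03 -0.09 -0.065 0 0 -24 0.3; -0.046 -0.136 -0.065 0 0 -31 0.3; -0.046 -0.136 -0.065 0 0 -31 0.3; -0.046 -0.136 -0.02 0 0 -31 0.3; -0.046 -0.136 0.023 0 0 -31 0.3; -0.046 -0.136 0.023 0 0 -31 0.3")

```text
clock: 53.78
position: [0.5576, 0.1477, 0.3784]
orientation: [1.038, -2.961, -0.002]
contact_force: [0.2, -1.0, 0.4]
gripper_width: 0.0592
```

Request:
drive_tool(moves="0 0 0 0 0 0 -1; 0 0 0 0 0 0 -1; 0 0 0 0 0 0 -1; 0 0 0 0 0 0 -1; 0 0 0 0 0 0 -1; 0 0 0 0 0 0 -1", force=45)

```text
clock: 54.52
position: [0.5585, 0.1462, 0.3808]
orientation: [-1.039, 2.965, -0.003]
contact_force: [0.6, -3.8, 1.8]
gripper_width: 0.0161
```

```bash
python3 arc.py .631 .342 16 -3.8 .2105
```

```text
r 0.2087920508385364 ang -110.33247515017787 w 0.016110086029960793 [ 0.63873138 -3.78334715  1.82613557]
0.0083 0.0113 -0.0 world [0.5449 0.1499 0.3808]
0.0142 0.0239 -0.0 world [0.5324 0.156  0.3808]
0.0194 0.0369 -0.0 world [0.5203 0.163  0.3808]
0.0236 0.0502 -0.0001 world [0.5087 0.1707 0.3808]
0.027 0.0638 -0.0001 world [0.4976 0.1792 0.3808]
0.0294 0.0775 -0.0001 world [0.4871 0.1884 0.3808]
0.031 0.0914 -0.0001 world [0.4772 0.1983 0.3808]
0.0316 0.1053 -0.0002 world [0.468  0.2088 0.3808]
0.0313 0.1193 -0.0002 world [0.4596 0.2199 0.3808]
0.03 0.1332 -0.0002 world [0.4518 0.2315 0.3808]
0.0279 0.147 -0.0002 world [0.4449 0.2436 0.3808]
0.0248 0.1606 -0.0002 world [0.4388 0.2562 0.3808]
0.0209 0.174 -0.0003 world [0.4335 0.2691 0.3808]
0.016 0.1871 -0.0003 world [0.4291 0.2823 0.3808]
0.0103 0.1998 -0.0003 world [0.4256 0.2958 0.3808]
0.0038 0.2121 -0.0003 world [0.423  0.3096 0.3808]
```

Request:
drive_tool(moves="0.0075 0.0115 0 0 0 0 -1; 0.0135 0.024 0 0 0 0 -1; 0.0185 0.037 0 0 0 0 -1; 0.023 0.050 0 0 0 0 -1; 0.026 0.064 0 0 0 0 -1; 0.0285 0.0775 0 0 0 0 -1; 0.030 0.0915 0 0 0 0 -1; 0.0305 0.1055 0 0 0 0 -1")

```text
clock: 55.52
position: [0.4678, 0.2091, 0.3807]
orientation: [1.037, -2.962, 0.005]
contact_force: [-1.7, -8.0, 4.2]
gripper_width: 0.0164
```

Request:
drive_tool(moves="0 0.014 0 0 0 0 -1; -0.0015 0.028 0 0 0 0 -1; -0.0035 0.0415 0 0 0 0 -1; -0.0065 0.055 0 0 0 0 -1; -0.0105 0.0685 0 0 0 0 -1; -0.0155 0.0815 0 0 0 0 -1; -0.021 0.0945 0 0 0 0 -1; -0.0275 0.107 0 0 0 0 -1")

```text
clock: 56.52
position: [0.4229, 0.3105, 0.3804]
orientation: [1.037, -2.964, 0.003]
contact_force: [1.7, -6.6, 2.0]
gripper_width: 0.0164
```

Request:
drive_tool(moves="0 0 0 0 0 0 -1; 0 0 0 0 0 0 -1; 0 0 0 0 0 0 -0.3; 0 0 0 0 0 0 -0.3; 0 0 0 0 0 0 -0.3; 0 0 -0.04 0 0 0 -0.3; 0 0 -0.10 0 0 0 -0.3; 0 -0.05 -0.12 0 0 0 -0.3")

```text
clock: 57.52
position: [0.454, 0.273, 0.5047]
orientation: [-1.044, 2.955, 0.004]
contact_force: [1.8, -0.1, -0.4]
gripper_width: 0.032
```

Request:
drive_tool(moves="0.01 -0.06 0 0 0 0 0; 0.02 -0.12 0 0 0 0 0; 0.03 -0.18 0 0 0 0 0; 0.04 -0.24 0 0 0 0 0; 0.05 -0.29 0 0 0 0 0; 0.05 -0.29 0 0 0 0 0")

```text
clock: 58.28
position: [0.5979, 0.011, 0.4996]
orientation: [1.032, -2.966, 0.001]
contact_force: [0.6, 0.5, -0.6]
gripper_width: 0.0457
```

```bash
python3 - <<'E'
from h import *
import pickle
f,s=snap("top","t11"); g,_=snap("side","s11"); pickle.dump((f,g,s),open("f11.pkl","wb"))
print(s["position"],s["contact_force"])
print("exp lens px",w2px(f,s,(.49,.322,.184)))
im=cv2.imread("pics/t11.png",0)
for i in range(210,276,2): print(i,"".join("#" if p<60 else "+" if p<110 else "." if p<170 else " " for p in im[i,130:220]))
f0=pickle.load(open("f0.pkl","rb"))[0]["color"].astype(int); d=abs(f["color"].astype(int)-f0).sum(2)
for n,p in dict(gear=(.5936,.16,.014),ring=(.364,-.2585,.015),brush=(.382,.086,.014),tin=(.788,.03,.031)).items():
  u,v=w2px(f,s,p).astype(int); print(n,np.median(d[v-12:v+12,u-12:u+12]))
E
python3 fit.py f11.pkl
```

```text
[0.5978529  0.01104008 0.49956015] [ 0.5934562   0.46373185 -0.62570115]
exp lens px [158.2292546  237.83816938]
210                             .......+++..............                                      
212                              ......++++........  ....              .                    ..
214                              .   ...++....                      .                        .
216                                    ...                                                   .
218                                     ..                                                  ..
220                           ...++........                              .                  ..
222                     .++###############+.                             .                  ..
224                  .+###++...      ...+###++.                          ..                ...
226                .+##+..               ..+###+.                                           ..
228             ..+##+.                     ..###+                        .                ...
230            .+##+.                
[... 1570 characters left out ...]
       
264                  ..+++++###############++++++..                            ..             
266                    .++++#########+++++.......                              ..             
268                      .++++++++++++++..   .....                    ..........              
270                        ...+++++++..      ....          .....................              
272                                           ....................  ............              
274                                   ..  ...........       ......     ..........             
gear 5.0
ring 5.0
brush 69.0
tin 201.5
75 95.0 [0.4368 0.3601 0.4883 0.3146] 353
95 78.0 [0.4375 0.359  0.4915 0.3141] 386
```

```bash
python3 -c "
from workcell import robot
print(robot.close_job(), robot.state()['clock'])"
```

```text
the job is handed in; nothing more can be done
the job is handed in; nothing more can be done
```

I carried out every step and handed the job in at about 58 s of the 210 s. No verdict was reported.

**What I did**
- **Magnifier:** I swung it aside before touching the crank.
- **Crank:** I wound it clockwise about 4.7 turns. My last measurement put rail_nose at about -0.140 m in the brake frame; the limits are -0.131 m and -0.158 m. The drag force had faded by then.
- **Anvils:** only two were in the tray, and I stood both on the plate.
- **Return:** I swung the lens back over the plate and released it.

**What went wrong and how I fixed it**
- **Crank grip:** the grip lost the knob partway through winding, so I re-gripped it. One reading showed about 44 N at the wrist while the shut fingers pressed on the knob. I don't know whether that counts against the 40 N pressing limit.
- **Magnifier grip:** the grip slipped on the first swing back, so I re-gripped the knob with the jaws turned to push along the swing.
- **Knocked anvil:** while the arm was away, one anvil moved about 3 cm and pushed the other to about 53 mm from the plate's centre. I swung the lens aside again, reset the outer anvil, and swung the lens back.

**Last checks**
- **Anvils:** they measured about (-44, 43) mm and (-1, -8) mm in the plate frame, with both feet wholly on the plate. They looked upright in the wrist view before the last swing; the side camera agreed on position afterwards.
- **Lens:** it is within about 5 mm of centred in the top view.
- **Robot:** it touches nothing.
- **Other things on the bench:** the gear and bearing ring were unchanged. My image comparison for the brush and grease tin disagreed with the start picture, probably because the arm or its shadow was in view; the gripper never went near either.

I had used up my 16 pictures, so the later checks are numerical, not by eye.

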